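# Pin the carving holder's shaft

## Task

Lock the rotating carving holder: stand the steel locking pin in the guide hole on top of the bearing block, then swing the crank gently away from where it leans until you feel the pin catch in the shaft's hidden cross-hole, and press the pin fully home so that its head sits flat on the block. Do not force the crank once the pin has caught, do not bear hard on the pin while the hole is out of line, and leave the other things on the bench alone.

Things in the scene. Friction and masses are not known exactly. Their poses are not given: they have to be found in the camera images.
- holder: carving holder, fixed to the bench: grey bearing block 80 mm (x) by 66 (y), flat top 142 mm high, on a 150 x 90 mm foot; origin under its centre. A level steel shaft runs through it along y, axis 80 mm up; at +y (50 to 130 mm out) it carries a round wooden blank 82 mm wide, at -y the crank. x points away from the robot, turned up to 0.25 rad.
- guide (a point): centre of the mouth of the upright guide hole in the block's flat top; axes as the holder, z up. The hole is 13.2 mm wide, slightly chamfered, 30 mm long; the top of the shaft (60 mm thick) lies 32 mm below the mouth.
- shaft (a point): middle of the shaft, on its axis, 62 mm below the guide's mouth; axes as the holder. Here, hidden in the block, the shaft has one cross-hole, 13.5 mm wide, at an unknown angle to the crank: it comes upright under the guide at a crank angle between -0.4 and 0.6. A pin standing on the shaft then drops about 8 mm into it and stops the crank; sprung rollers inside stop it falling further.
- crank (a joint): angle of crank and shaft (rad): 0 = crank arm straight up, positive = leaning to the holder's +x (away from the robot); end stops at -0.9 and 0.9. Starts between -0.85 and -0.72, leaning to the robot. Balanced, stays where it is left; friction takes about 2 N at the grip. A caught pin stops it within about 0.1 rad.
- crank_grip (a point): middle of the crank's dark wooden grip, a round bar 18 mm thick, 50 mm long, its sleeve turning freely, parallel to the shaft, 100 mm from the shaft's axis and 111 mm to -y of the guide hole; push or pinch it from above. This frame turns with the crank.
- pin: plain steel locking pin, about 180 g, origin at the centre of its tip, z along the pin to the head. Round shank 12 mm thick, 100 mm long, tip tapered to 9 mm over the last 2 mm; round head 26 mm across, 24 mm high (100 to 124 mm from the tip). Starts upright in the rest, tip 10 mm above the bench. Fully home, its tip is 100 mm below the guide's mouth.
- pin_seat (a point): centre of the underside of the pin's head, 100 mm above the tip. Above the block's top it stands 68 mm while the hole is out of line, about 60 mm when caught, 0 when home. Once caught, a steady push of 10 to 20 N on the head takes it home. Over 60 N between pin and shaft does damage: a force at the crank grip acts 3.3-fold on a caught pin, so about 18 N there.
- rest: fixed pale wooden block, 75 x 75 x 55 mm, origin under its centre; its hole, 15 mm wide and 45 mm deep, in the middle of its top holds the pin at the start.
- glue: white glue bottle, 56 mm wide, 150 mm high, origin under its centre; bystander.
- nail_tray: grey wooden tray of nails, 90 x 200 x 28 mm, origin under its centre; bystander.
- mallet: hammer with dark wooden handle, 260 mm long, lying on the bench; bystander.
Not all that is in view belongs to the job. Of the things shaped like the pin, the steel one is meant.

How it is judged:
By the outcome, as a careful person would: the job done as asked, in the order asked, and still so for the second after the job is handed in, with the robot touching nothing.
It also fails if it takes over 72 s, if anything falls off the work surface, if the arm or the gripper's body presses on something with over 40 N, if the wrist force passes 120 N, or if a joint passes its speed limit or range.

## Robot

A 6-joint arm with a two-finger parallel gripper is mounted at the origin on the work surface. World frame = base frame: x ahead of the robot, y to its left, z up, the work surface at z = 0. Lengths are in m, angles in rad, forces in N, time in s.
With the tool pointing down it reaches from about 0.375 to 0.925 m from the base axis. Payload 5.7 kg.
Tool frame: the origin (TCP) lies midway between the tips of the shut fingers; the grasp point (between the pads) lies 19 mm behind it (r.tcp_to_grasp is the distance from the TCP to the grasp point, in m); y points along the fingers, z is the direction in which the jaws open and shut, and the axes are right-handed (so a half turn about y gives the same grasp; the last joint's range is limited). The gripper opens to 85 mm and grips with 20 to 120 N. Pads are 22 mm wide; open, the fingers measure 114 mm over their backs; the gripper's body (76 mm by 85 mm) begins 54 mm behind the grasp point. The pads swing forward as they close: fully open they stand 13 mm farther back than shut.
Start: joints at [1.004, 0.359, 1.51, -0, 1.272, -0.115], TCP at [0.262, 0.54, 0.208] pointing down, gripper open.
Joint ranges: [-2.97, 2.97], [-1.01, 2.36], [0.21, 2.38], [-0.96, 4.11], [0.2, 2.71], [-2.98, 2.98]. Speed limits (rad/s): [2.39, 2.39, 3.14, 3.14, 3.14, 3.14].

## Interface

Orientations are given as a 3x3 rotation matrix whose columns are the frame's x, y, z axes.
In Python, from plant import r gives the robot as it stands. The module is installed in compiled form; this text tells all that it offers.
- The arm moves only by the tool send_rows, never from a script. Its argument "series" is a list of rows, each a list of 7 numbers: the opening, from 0 (shut) to 1 (fully open), then the shift along the world's x, y, z in cm, then the turn, a rotation vector about the world's x, y, z in degrees. In form: [[gripper, dx, dy, dz, wx, wy, wz], ...]. A call has exactly 8 rows; each row shifts and turns the pose as measured when the row begins; what a row does not reach is not made up. A row lasts 1/10 s, in which the tool goes at most 50 mm and 8.59 degrees, less where a joint would pass 70% of its speed; a pose out of reach is approached as far as the arm can. A call is refused whole if a number of a shift passes 5 or a number of a turn 8.59, either way. A call with a gripper value outside its range is refused whole. The fingers move at their own pace and stop on an object; "squeeze" is the grip in N (left out, the last holds). Time passes only in rows, so rows that do not move let the fingers close, or fill a call up. It gives the time, the measured TCP pose, the force and the opening at its end, in the units of the state.
- r.read_state(): the state, without advancing time (a new reading comes with each control period).
- r.read_camera(name): name is "scene" or "top" or "wrist"; returns the picture (420x560x3 uint8, red, green, blue); there is no depth.
- r.camera_info(name): a dict with "fx", "fy", "cx", "cy" (pixels), "origin" and "attitude" of the camera in the world; the wrist camera has in their place "T_tool_cam" (4x4, takes a point from camera to tool coordinates, whose origin is the TCP and whose axes are the tool frame's). Camera axes: x right, y down, z forward; pixel columns grow to the right and rows downward; lengths in m; the calibration is good to about 2 mm. A picture is of the moment at which its call begins: read the wrist's pose just before it. camera_info takes no time and is no camera call.
- r.sign_off(): hands the job in, once; it reports no verdict.
The state is a dict: "clock": time; "qpos": joint angles; "dq": joint speeds; "joint_efforts": joint torques, N m; "position": TCP position; "orientation": TCP orientation; "ft_force": force on the tool from outside, world axes, zero at the start; "torque": the same for the moment, N m; "gripper_width": opening from 0.0 (shut) to 1.0 (fully open).
Only numpy, scipy, OpenCV 4.12 (cv2) and the standard library are available. Lean on these libraries where they do the work, as an engineer would, in place of code of your own. Each camera call takes 0.05 s, during which the arm holds its last target.

## Working session

There is one attempt and no reset: what is moved stays moved. The work goes in short steps, Python scripts to look and compute and a tool call to move; the robot and the scene stay as the last step left them, time stands still between calls to the robot, and variables do not carry over. Pictures are saved under pics/ and viewed, and the job is handed in when it is done.

Besides the shell and the picture viewer there is one more tool, called after "Emit:" as a command line: name --pt "numbers of a row" for each row, then --argument value for the rest. send_rows: Moves the arm, as the interface text tells. Its arguments: {"type":"object","properties":{"series":{"type":"array"},"squeeze":{"type":"number"}},"required":["series"]}

```bash
ls; mkdir -p pics
python3 - <<'E'
from plant import r
import cv2,numpy as np
np.set_printoptions(precision=4,suppress=True)
s=r.read_state();print(s)
print(r.tcp_to_grasp)
for n in("scene","top","wrist"):
    print(n,r.camera_info(n))
    cv2.imwrite(f"pics/a_{n}.png",cv2.cvtColor(r.read_camera(n),cv2.COLOR_RGB2BGR))
E
```

```text
pics
{'clock': 0.0, 'qpos': array([ 1.0039,  0.3595,  1.5114,  0.    ,  1.2725, -0.1151]), 'dq': array([ 0.0006, -0.0009, -0.0003,  0.001 , -0.0018, -0.0013]), 'joint_efforts': array([ -0.0008, -52.7623, -27.8607,  -0.0007,   0.0135,  -0.    ]), 'position': array([0.2615, 0.5392, 0.2071]), 'orientation': array([[ 0.8997, -0.001 ,  0.4366],
       [-0.4366, -0.0016,  0.8997],
       [-0.0002, -1.    , -0.0018]]), 'ft_force': array([ 0.2408, -0.0243, -0.8065]), 'torque': array([ 0.0241,  0.008 , -0.0282]), 'gripper_width': 0.9986246193288085}
0.0187
scene {'fx': 531.3810093453598, 'fy': 531.3810093453598, 'cx': 286.7874236179778, 'cy': 212.21706076674363, 'origin': array([1.3652, 0.2577, 0.971 ]), 'attitude': array([[-0.2843,  0.7025, -0.6524],
       [ 0.9587,  0.2013, -0.2011],
       [-0.0099, -0.6826, -0.7307]])}
top {'fx': 447.1199306115036, 'fy': 447.1199306115036, 'cx': 276.0170779569005, 'cy': 204.9704947710652, 'origin': array([0.349 , 0.0408, 1.1756]), 'attitude': array([[-0.019 , -0.9749,  0.222 ],
       [-0.9998,  0.0181, -0.006 ],
       [ 0.0019, -0.2221, -0.975 ]])}
wrist {'fx': 303.4654901703962, 'fy': 303.4654901703962, 'cx': 280.8105723810158, 'cy': 210.4695365893685, 'T_tool_cam': array([[-0.0003,  0.9614,  0.2751, -0.0703],
       [-0.0007, -0.2751,  0.9614, -0.1667],
       [ 1.    ,  0.0001,  0.0007, -0.0002],
       [ 0.    ,  0.    ,  0.    ,  1.    ]])}
```

View pics/a_scene.png

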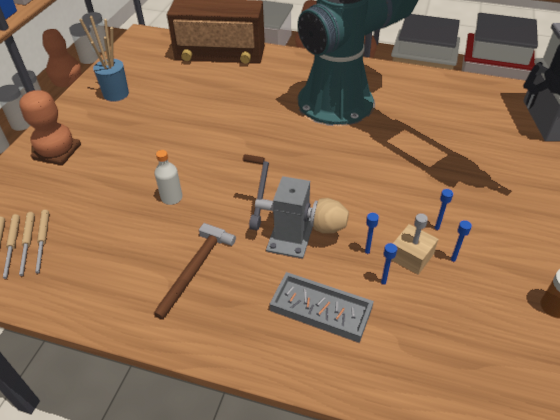

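View pics/a_top.png

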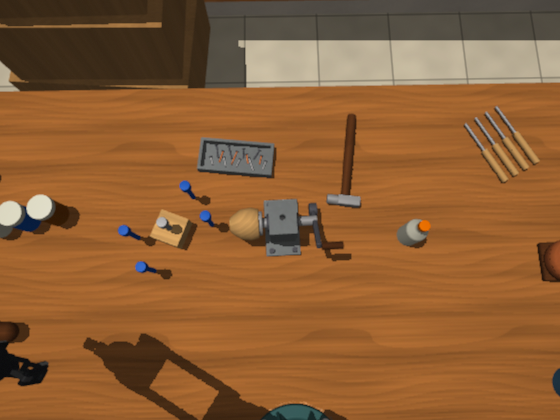

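View pics/a_wrist.png

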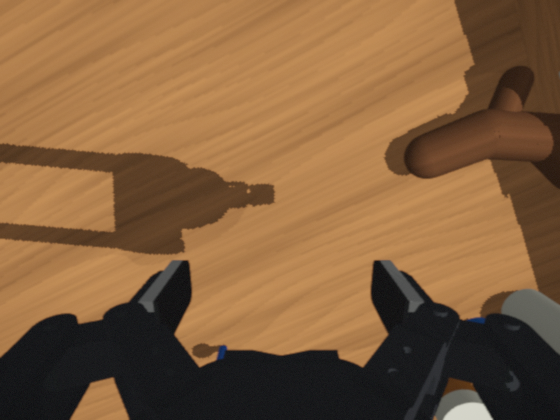

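The scene view shows the grey block at about (290,215), with the crank leaning to the robot (grip at (255,159)). The steel pin is in the rest at (421,222), with four blue posts around it. I'll enlarge the relevant areas.

Run:
```python
import cv2
def crop(n,x0,x1,y0,y1,f,o):
    i=cv2.imread(f"pics/a_{n}.png")[y0:y1,x0:x1]
    i=cv2.resize(i,None,fx=f,fy=f,interpolation=cv2.INTER_CUBIC)
    for k in range(x0-x0%10+10,x1,10):
        cv2.putText(i,str(k),((k-x0)*f-8,8),0,.3,(255,255,255),1); cv2.line(i,((k-x0)*f,10),((k-x0)*f,14),(255,255,255),1)
    for k in range(y0-y0%10+10,y1,10):
        cv2.putText(i,str(k),(0,(k-y0)*f+3),0,.3,(255,255,255),1); cv2.line(i,(20,(k-y0)*f),(24,(k-y0)*f),(255,255,255),1)
    cv2.imwrite(f"pics/{o}.png",i)
crop("top",110,230,170,280,6,"b_top1")
crop("top",220,350,190,265,6,"b_top2")
crop("scene",350,480,180,280,6,"b_sc1")
crop("scene",230,360,145,260,5,"b_sc2")
```

```text
(no output)
```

View pics/b_top1.png

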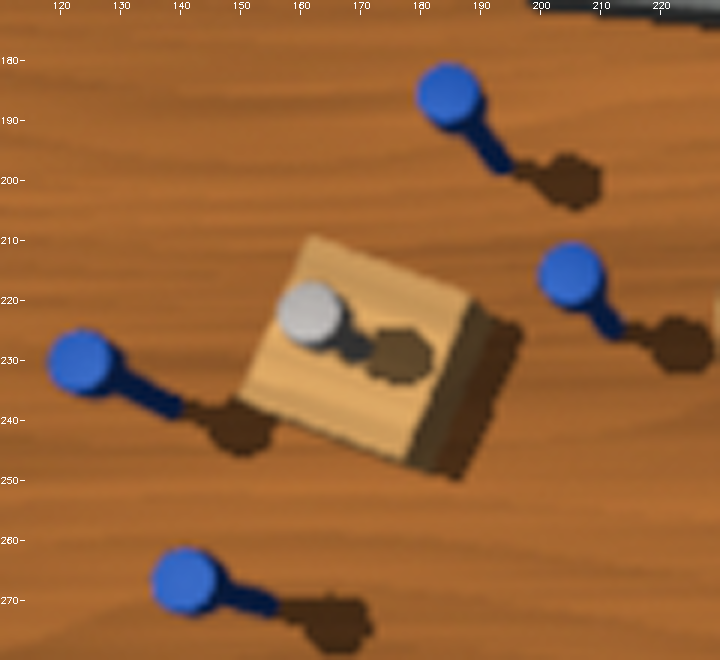

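View pics/b_top2.png

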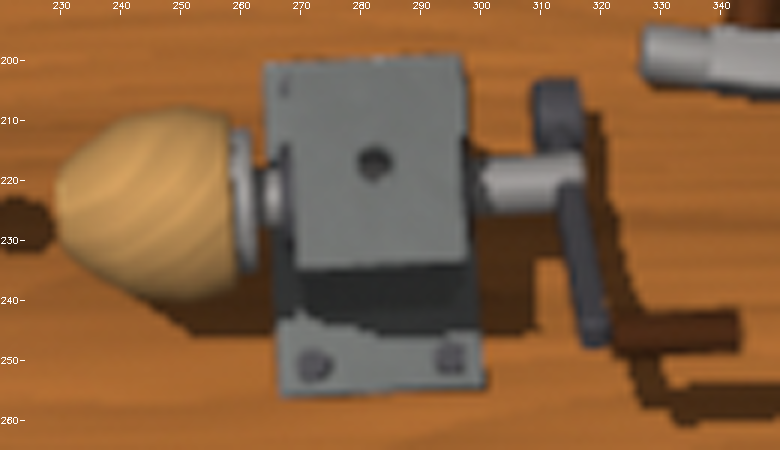

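View pics/b_sc1.png

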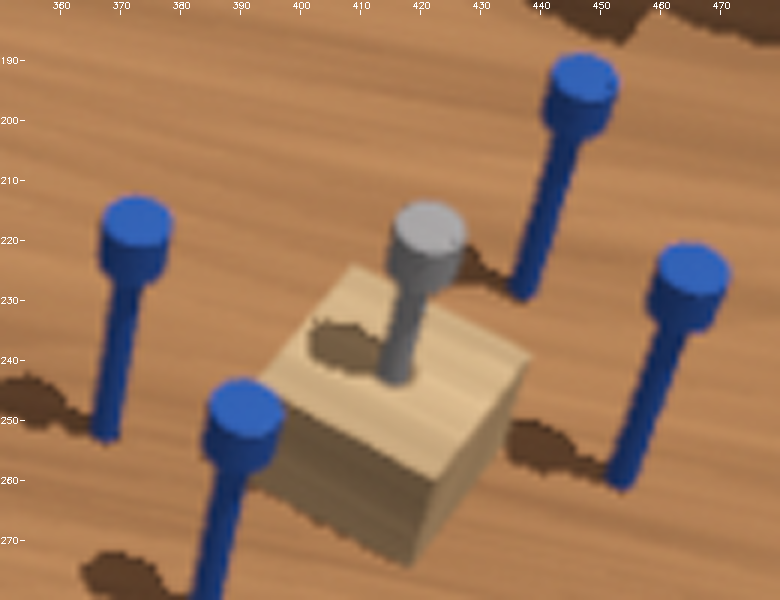

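View pics/b_sc2.png

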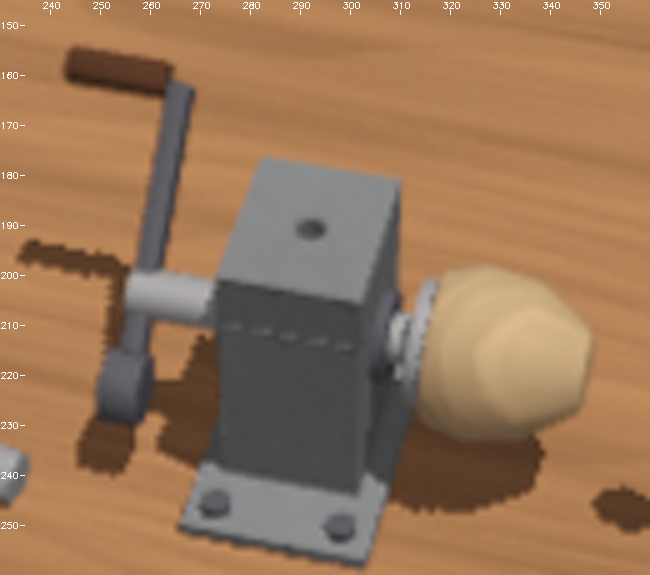

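```bash
cat > h.py <<'E'
from plant import r
import numpy as np, cv2
np.set_printoptions(precision=4,suppress=True)
def ray(n,uv):
    c=r.camera_info(n); d=np.array([(uv[0]-c['cx'])/c['fx'],(uv[1]-c['cy'])/c['fy'],1]); return c['origin'],c['attitude']@d
def onz(n,uv,z):
    o,d=ray(n,uv); return o+d*(z-o[2])/d[2]
def tri(a,b):
    o1,d1=ray("top",a);o2,d2=ray("scene",b)
    M=np.array([d1,-d2]).T; t=np.linalg.lstsq(M,o2-o1,rcond=None)[0]
    p,q=o1+t[0]*d1,o2+t[1]*d2; return (p+q)/2,np.linalg.norm(p-q)
def ntool():
    s=r.read_state();return s
E
python3 - <<'E'
from h import *
for n,a,b,z in [("pin",(161.7,222.1),(421.5,217.9),.134),("blue-x",(140.6,266.7),(447.2,192.7),.13),("blue+y",(123.2,230.1),(465.4,224.6),.13),("blue+x",(184.6,185.6),(390.9,247.7),.13),("blue-y",(205.1,215.7),(372.7,216.4),.13),("guide",(282.4,217.1),(292.1,190.7),.142),("grip",(332.6,245.1),(253.7,158.7),.15)]:
    print(n,*tri(a,b),onz("top",a,z)[:2],onz("scene",b,z)[:2])
C=[onz("scene",p,.142)[:2] for p in [(282.4,176.4),(310,181.2),(302,205.6),(273.4,201)]]
print(np.array(C),np.mean(C,0))
for i in range(4):
    d=C[(i+1)%4]-C[i];print(np.linalg.norm(d),np.arctan2(d[1],d[0]))
# rest top corners in top view z=.055
R=[onz("top",(110+x/6,170+y/6),.055)[:2] for x,y in [(311,236),(472,296),(406,463),(238,399)]]
print(np.array(R),np.mean(R,0))
for i in range(4):
    d=R[(i+1)%4]-R[i];print(np.linalg.norm(d),np.arctan2(d[1],d[0]))
E
```

```text
pin [0.5504 0.3074 0.1293] 0.0009582662620124222 [0.5496 0.3057] [0.5548 0.3076]
blue-x [0.4468 0.355  0.1192] 3.524545458261173e-05 [0.4458 0.3518] [0.4585 0.3538]
blue+y [0.5346 0.4006 0.1196] 6.613881334019602e-06 [0.5328 0.3971] [0.5448 0.3989]
blue+x [0.6421 0.2574 0.1196] 0.0011316908915425408 [0.6393 0.2547] [0.6507 0.258 ]
blue-y [0.566  0.206  0.1199] 0.0009450547831224515 [0.564  0.2039] [0.5753 0.207 ]
guide [0.5554 0.0205 0.138 ] 0.001439872195669531 [0.5547 0.0199] [0.5592 0.0224]
grip [ 0.4854 -0.0938  0.1462] 0.0019583519260025994 [ 0.4852 -0.0942] [ 0.4895 -0.0911]
[[ 0.5207 -0.0117]
 [ 0.5188  0.0528]
 [ 0.5973  0.0557]
 [ 0.601  -0.0079]] [0.5594 0.0222]
0.06452351086058461 1.6008097837132391
0.07852174093731468 0.03686407505669717
0.0636812450017903 -1.5116463197743322
0.08038740551289268 -3.094072911882234
[[0.5981 0.3267]
 [0.5707 0.2574]
 [0.4999 0.2833]
 [0.5283 0.3548]] [0.5492 0.3056]
0.07460104939224184 -1.9468943047501548
0.07540593827144104 2.790712078563856
0.07700405246108655 1.1926700100309635
0.07522744502589952 -0.382764534053829
```

Triangulation puts the pin at about (0.552, 0.3065), the guide at (0.557, 0.021), the holder's yaw at about 0.04, and the crank at about -0.83. The blue posts are 120 mm tall and about 100 mm from the pin. I'll move above the pin.

Emit:
send_rows --pt "1 3.6 -2.9 0.5 0 0 0" --pt "1 3.6 -2.9 0.5 0 0 0" --pt "1 3.6 -2.9 0 0 0 0" --pt "1 3.6 -2.9 0 0 0 0" --pt "1 3.6 -2.9 0 0 0 0" --pt "1 3.6 -2.9 0 0 0 0" --pt "1 3.6 -2.9 0 0 0 0" --pt "1 3.6 -2.9 0 0 0 0" --squeeze 40

```text
clock: 0.95
position: [0.5521, 0.3015, 0.2156]
orientation: [[0.904, -0.005, 0.426], [-0.426, -0.001, 0.905], [-0.004, -1.0, -0.003]]
ft_force: [1.0, 0.7, -0.3]
gripper_width: 0.997
```

```bash
cat >> h.py <<'E'
def snap(n,o,x0=0,x1=560,y0=0,y1=420,f=1):
    s=r.read_state(); i=cv2.cvtColor(r.read_camera(n),cv2.COLOR_RGB2BGR)
    i=cv2.resize(i[y0:y1,x0:x1],None,fx=f,fy=f,interpolation=cv2.INTER_CUBIC)
    st=10 if f>2 else 50
    for k in range(x0-x0%st+st,x1,st):
        cv2.putText(i,str(k),((k-x0)*f-8,8),0,.3,(0,255,255),1); cv2.line(i,((k-x0)*f,10),((k-x0)*f,14),(0,255,255),1)
    for k in range(y0-y0%st+st,y1,st):
        cv2.putText(i,str(k),(0,(k-y0)*f+3),0,.3,(0,255,255),1); cv2.line(i,(20,(k-y0)*f),(24,(k-y0)*f),(0,255,255),1)
    cv2.imwrite(f"pics/{o}.png",i); return s
def wcam(s):
    c=r.camera_info("wrist");T=np.eye(4);T[:3,:3]=s['orientation'];T[:3,3]=s['position'];return c,T@c['T_tool_cam']
def wonz(s,uv,z):
    c,T=wcam(s); d=T[:3,:3]@np.array([(uv[0]-c['cx'])/c['fx'],(uv[1]-c['cy'])/c['fy'],1]); o=T[:3,3]; return o+d*(z-o[2])/d[2]
def wproj(s,p):
    c,T=wcam(s); q=T[:3,:3].T@(np.array(p)-T[:3,3]); return c['cx']+c['fx']*q[0]/q[2],c['cy']+c['fy']*q[1]/q[2]
E
python3 - <<'E'
from h import *
s=snap("wrist","c1"); print(s['position'],s['ft_force'])
print(wproj(s,[.552,.3065,.134]),wproj(s,[.552,.3065,.055]))
E
```

```text
[0.5521 0.3015 0.2156] [ 0.9661  0.7192 -0.2584]
(np.float64(286.40804298108526), np.float64(207.48775138192912)) (np.float64(285.3096604972664), np.float64(188.68895307115633))
```

View pics/c1.png

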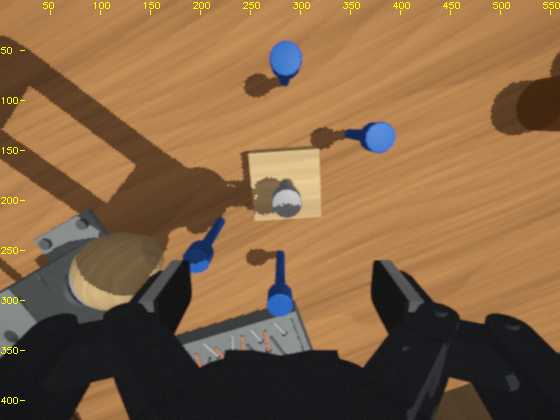

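Run:
```python
from h import *
s=snap("wrist","c2",240,330,145,225,8); print(wonz(s,(287,203),.134),wproj(s,s['position']))
```

```text
[0.5559 0.3032 0.134 ] (np.float64(280.9509935602502), np.float64(247.1308749984906))
```

View pics/c2.png

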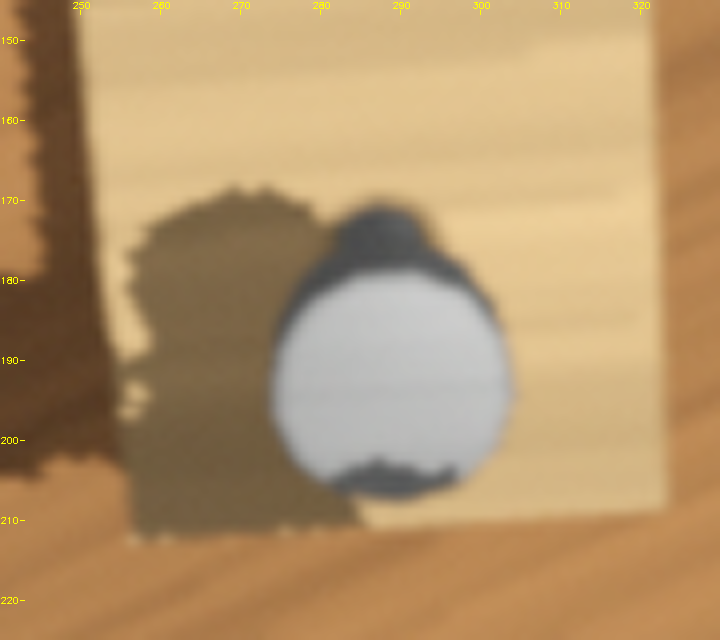

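Run:
```python
from h import *
s=snap("wrist","c3",240,330,145,225,8); print(s['position'],s['dq'],s['clock']);s=snap("wrist","c3b",240,330,145,225,8); print(s['position'],s['orientation'],s['clock']); print(wonz(s,(289.,192.7),.134))
```

```text
[0.5559 0.2989 0.2154] [ 0.0707 -0.0231  0.0443  0.0598  0.0219  0.0572] 1.05
[0.5532 0.3008 0.2153] [[ 0.9027 -0.0046  0.4302]
 [-0.4302 -0.0014  0.9027]
 [-0.0035 -1.     -0.0033]] 1.1
[0.5424 0.3132 0.134 ]
```

View pics/c3b.png

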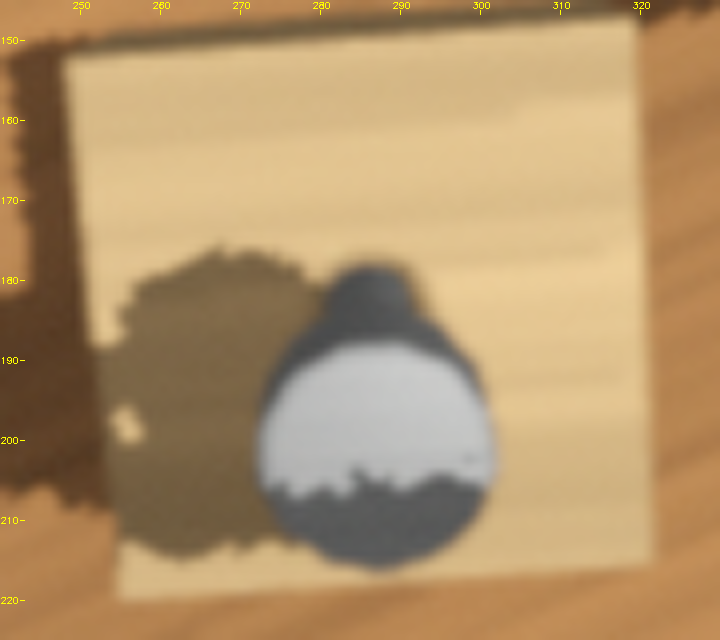

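Emit:
send_rows --pt "1 0 0.4 -1.0 0 -0.3 0" --pt "1 0 0 -1.0 0 0 0" --pt "1 0 0 -1 0 0 0" --pt "1 0 0 -0.5 0 0 0" --pt "1 0 0 0 0 0 0" --pt "1 0 0 0 0 0 0" --pt "1 0 0 0 0 0 0" --pt "1 0 0 0 0 0 0"

```text
clock: 1.95
position: [0.5452, 0.3105, 0.1758]
orientation: [[0.907, -0.005, 0.422], [-0.422, -0.002, 0.907], [-0.004, -1.0, -0.003]]
ft_force: [0.5, -0.4, 0.8]
gripper_width: 1.002
```

Run:
```python
from h import *
s=snap("wrist","c4",240,330,145,265,5); print(s['position'],s['orientation'],s['ft_force'],s['dq'])
for q in [(.552,.3065),(.5496,.3057),(.5548,.3076)]:
    print(wproj(s,[*q,.134]))
```

```text
[0.5452 0.3105 0.1758] [[ 0.9065 -0.0047  0.4221]
 [-0.4221 -0.0016  0.9065]
 [-0.0036 -1.     -0.0034]] [ 0.5296 -0.4134  0.7877] [-0.0019 -0.0014 -0.0049 -0.0006  0.0006  0.0005]
(np.float64(280.0299651360018), np.float64(234.87750733383365))
(np.float64(277.6468881439968), np.float64(232.50573640951936))
(np.float64(283.0030858152858), np.float64(237.5414878905685))
```

View pics/c4.png

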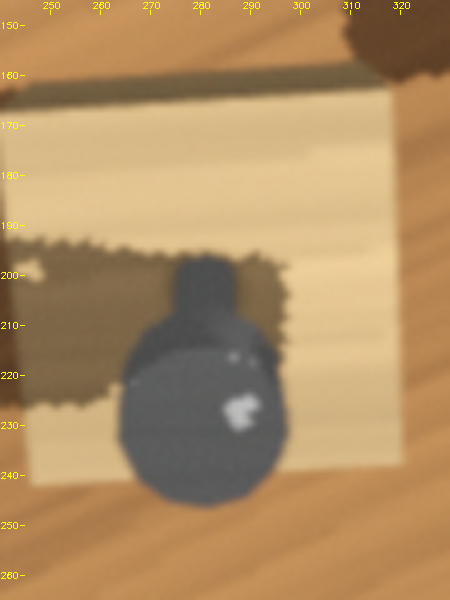

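Run:
```python
from h import *
s=r.read_state(); print(wonz(s,(280.3,230),.134), wproj(s,s['position']))
```

```text
[0.5488 0.3083 0.134 ] (np.float64(280.9439168911971), np.float64(247.13602926294544))
```

Emit:
send_rows --pt "1 0.45 -0.25 -1.0 0 -0.3 0" --pt "1 0 0 -1.5 0 0 0" --pt "1 0 0 -1.5 0 0 0" --pt "1 0 0 -1.0 0 0 0" --pt "1 0 0 -0.5 0 0 0" --pt "1 0 0 0 0 0 0" --pt "1 0 0 0 0 0 0" --pt "1 0 0 0 0 0 0"

```text
clock: 2.8
position: [0.553, 0.3071, 0.1189]
orientation: [[0.906, 0.006, 0.423], [-0.423, -0.0, 0.906], [0.006, -1.0, 0.002]]
ft_force: [0.0, 0.4, 0.8]
gripper_width: 1.005
```

Run:
```python
from h import *
s=snap("wrist","c5"); print(s['position'],s['orientation'],s['ft_force'],wproj(s,s['position']))
```

```text
[0.553  0.3071 0.1189] [[ 0.906   0.0062  0.4232]
 [-0.4232 -0.0003  0.906 ]
 [ 0.0057 -1.      0.0023]] [0.0216 0.4332 0.7941] (np.float64(280.9372883286486), np.float64(247.12184628362868))
```

View pics/c5.png

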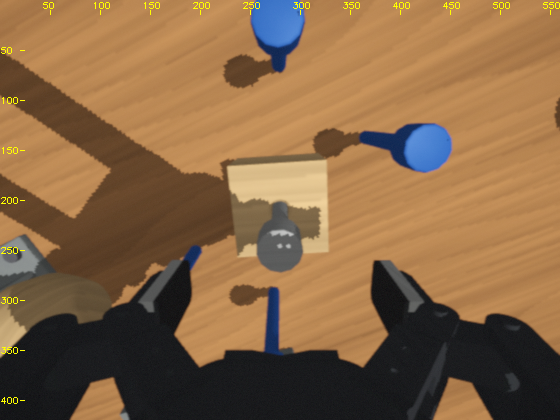

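Emit:
send_rows --pt "1 0 0 -0.5 0 0.2 0" --pt "1 0 0 -0.5 0 0 0" --pt "1 0 0 -0.3 0 0 0" --pt "1 0 0 0 0 0 0" --pt "1 0 0 0 0 0 0" --pt "1 0 0 0 0 0 0" --pt "1 0 0 0 0 0 0" --pt "1 0 0 0 0 0 0"

```text
clock: 3.65
position: [0.5539, 0.3076, 0.1062]
orientation: [[0.906, 0.005, 0.423], [-0.423, 0.001, 0.906], [0.004, -1.0, 0.003]]
ft_force: [0.1, 0.4, 0.1]
gripper_width: 1.002
```

Run:
```python
from h import *
s=snap("wrist","c6",200,380,180,320,4); print(s['position'],s['orientation'],s['ft_force'])
print(wonz(s,(280,255),.134))
print(wproj(s,s['position']+.0187*np.array([0,0,1])),wproj(s,s['position']+.025*np.array([0,0,1])))
```

```text
[0.5539 0.3076 0.1062] [[ 0.9061  0.0048  0.4229]
 [-0.423   0.0007  0.9062]
 [ 0.004  -1.      0.0027]] [0.1383 0.421  0.1481]
[0.5468 0.3103 0.134 ]
(np.float64(281.06829618492014), np.float64(260.990562362622)) (np.float64(281.1193715660602), np.float64(266.3827735045645))
```

View pics/c6.png

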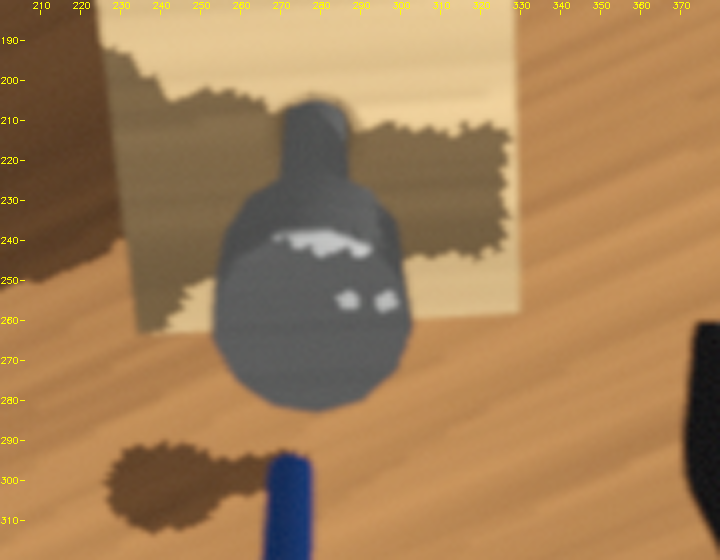

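Emit:
send_rows --pt "1 -0.35 0.05 0 0 0.2 0" --pt "1 0 0 0 0 0 0" --pt "1 0 0 0 0 0 0" --pt "0.2 0 0 0 0 0 0" --pt "0.2 0 0 0 0 0 0" --pt "0.2 0 0 0 0 0 0" --pt "0.2 0 0 0 0 0 0" --pt "0.2 0 0 0 0 0 0" --squeeze 40

```text
clock: 4.5
position: [0.5505, 0.3083, 0.1067]
orientation: [[0.906, 0.002, 0.423], [-0.423, 0.001, 0.906], [0.001, -1.0, 0.002]]
ft_force: [0.3, -1.0, 1.3]
gripper_width: 0.269
```

Emit:
send_rows --pt "0.2 0 0 0 0 0 0" --pt "0.2 0 0 0 0 0 0" --pt "0.2 0 0 0 0 0 0" --pt "0.2 0 0 0 0 0 0" --pt "0.2 0 0 0 0 0 0" --pt "0.2 0 0 0 0 0 0" --pt "0.2 0 0 0 0 0 0" --pt "0.2 0 0 0 0 0 0"

```text
clock: 5.3
position: [0.5505, 0.3083, 0.1068]
orientation: [[0.906, 0.002, 0.423], [-0.423, 0.001, 0.906], [0.001, -1.0, 0.002]]
ft_force: [-0.4, -1.1, 0.0]
gripper_width: 0.267
```

Run:
```python
from h import *
s=snap("wrist","c7",160,400,180,360,3); print(s['position'],s['orientation'],s['ft_force'])
```

```text
[0.5505 0.3083 0.1068] [[ 0.9061  0.002   0.423 ]
 [-0.423   0.001   0.9061]
 [ 0.0014 -1.      0.0017]] [-0.374  -1.0557  0.0401]
```

View pics/c7.png

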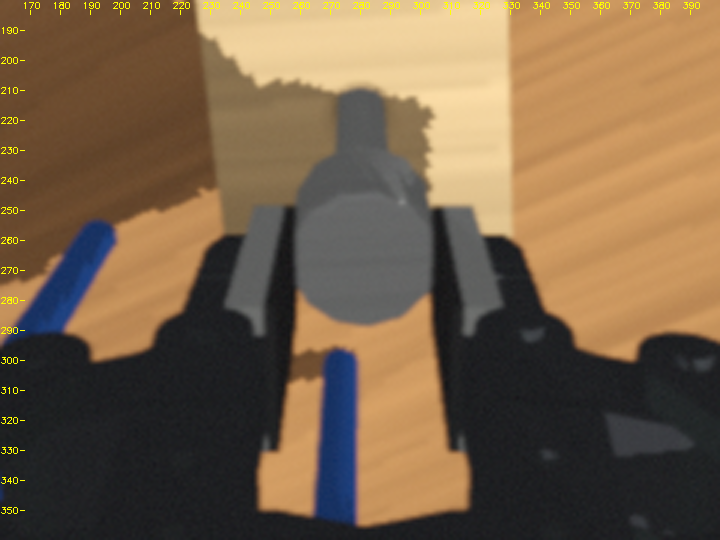

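Emit:
send_rows --pt "0.2 0 0 1 0 0 0" --pt "0.2 0 0 2 0 0 0" --pt "0.2 0 0 3 0 0 0" --pt "0.2 0 0 3 0 0 0" --pt "0.2 0 0 3 0 0 0" --pt "0.2 0 0 2.5 0 0 0" --pt "0.2 0 0 2 0 0 0" --pt "0.2 0 0 0 0 0 0" --squeeze 60

```text
clock: 6.15
position: [0.5467, 0.3072, 0.2786]
orientation: [[0.906, -0.003, 0.423], [-0.423, -0.0, 0.906], [-0.003, -1.0, -0.002]]
ft_force: [0.4, -0.6, -1.8]
gripper_width: 0.254
```

Run:
```python
from h import *
s=snap("wrist","d1"); print(s['position'],s['orientation'],s['ft_force'],s['gripper_width'])
```

```text
[0.5467 0.3072 0.2786] [[ 0.9061 -0.0033  0.423 ]
 [-0.423  -0.0003  0.9061]
 [-0.0029 -1.     -0.0017]] [ 0.4085 -0.6478 -1.81  ] 0.25351327618560193
```

View pics/d1.png

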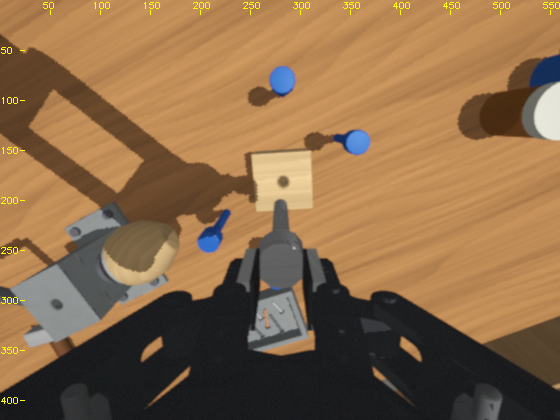

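Emit:
send_rows --pt "0.2 0.1 -3 0 0 0 3.4" --pt "0.2 0.1 -4 0 0 0 3.4" --pt "0.2 0.1 -4 0 0 0 3.4" --pt "0.2 0.1 -4 0 0 0 3.4" --pt "0.2 0.1 -4 0 0 0 3.4" --pt "0.2 0.1 -4 0 0 0 3.4" --pt "0.2 0.1 -3.2 0 0 0 3.4" --pt "0.2 0.1 -2 0 0 0 3.4"

```text
clock: 7.0
position: [0.5438, 0.0176, 0.2627]
orientation: [[0.998, -0.025, -0.063], [0.063, -0.008, 0.998], [-0.026, -1.0, -0.007]]
ft_force: [1.1, 0.5, -2.3]
gripper_width: 0.252
```

Emit:
send_rows --pt "0.2 0 0 0 0 0 0" --pt "0.2 0 0 0 0 0 0" --pt "0.2 0 0 0 0 0 0" --pt "0.2 0 0 0 0 0 0" --pt "0.2 0 0 0 0 0 0" --pt "0.2 0 0 0 0 0 0" --pt "0.2 0 0 0 0 0 0" --pt "0.2 0 0 0 0 0 0"

```text
clock: 7.8
position: [0.5405, 0.0194, 0.2579]
orientation: [[0.998, -0.034, -0.062], [0.061, -0.007, 0.998], [-0.034, -0.999, -0.004]]
ft_force: [-0.4, 0.5, -2.3]
gripper_width: 0.256
```

Run:
```python
from h import *
s=snap("wrist","d2"); print(s['position'],s['orientation'],s['ft_force'],s['gripper_width'])
```

```text
[0.5405 0.0194 0.2579] [[ 0.9975 -0.034  -0.0616]
 [ 0.0614 -0.0066  0.9981]
 [-0.0343 -0.9994 -0.0045]] [-0.3548  0.4681 -2.2815] 0.2564230643818183
```

View pics/d2.png

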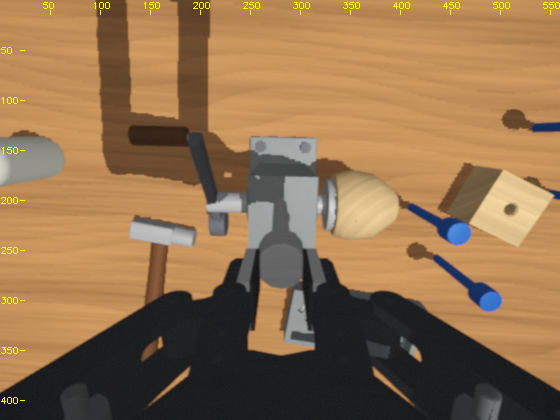

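Emit:
send_rows --pt "0.2 0.5 0.1 0.3 0.2 -0.8 0" --pt "0.2 0.5 0.1 0.2 0.1 -0.7 0" --pt "0.2 0.5 0 0 0.1 -0.4 0" --pt "0.2 0 0 0 0 0 0" --pt "0.2 0 0 0 0 0 0" --pt "0.2 0 0 0 0 0 0" --pt "0.2 0 0 0 0 0 0" --pt "0.2 0 0 0 0 0 0"

```text
clock: 8.65
position: [0.5571, 0.0213, 0.2637]
orientation: [[0.998, 0.003, -0.061], [0.061, 0.001, 0.998], [0.003, -1.0, 0.001]]
ft_force: [0.5, 0.5, -1.7]
gripper_width: 0.252
```

Run:
```python
from h import *
s=snap("wrist","d3",180,400,130,310,3); print(s['position'],s['orientation'],s['ft_force'],s['gripper_width'])
snap("top","d3t",220,350,150,265,6)
snap("scene","d3s",230,360,100,260,4)
t=s['position'].copy();t[2]-=.097
print(t,wproj(s,t),wproj(s,[t[0],t[1],.142]))
```

```text
[0.5571 0.0213 0.2637] [[ 0.9981  0.0028 -0.061 ]
 [ 0.061   0.001   0.9981]
 [ 0.0029 -1.      0.0008]] [ 0.5297  0.5049 -1.7388] 0.2518680947844905
[0.5571 0.0213 0.1667] (np.float64(280.47856232816855), np.float64(204.56826074714323)) (np.float64(280.46302771679984), np.float64(198.01972010640907))
```

View pics/d3.png

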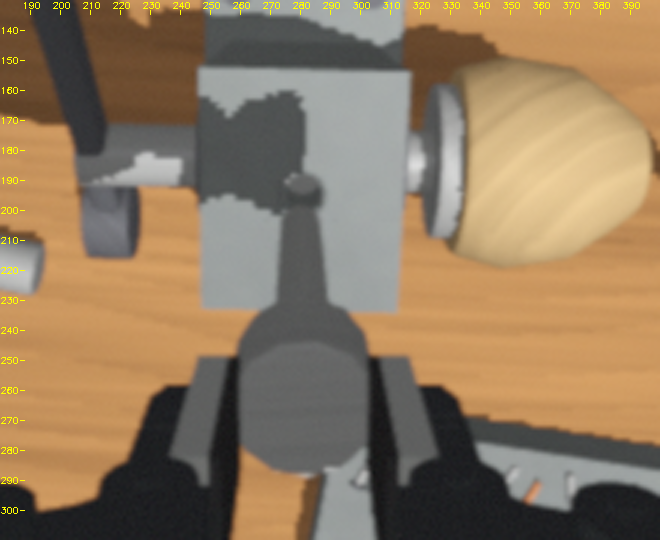

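View pics/d3t.png

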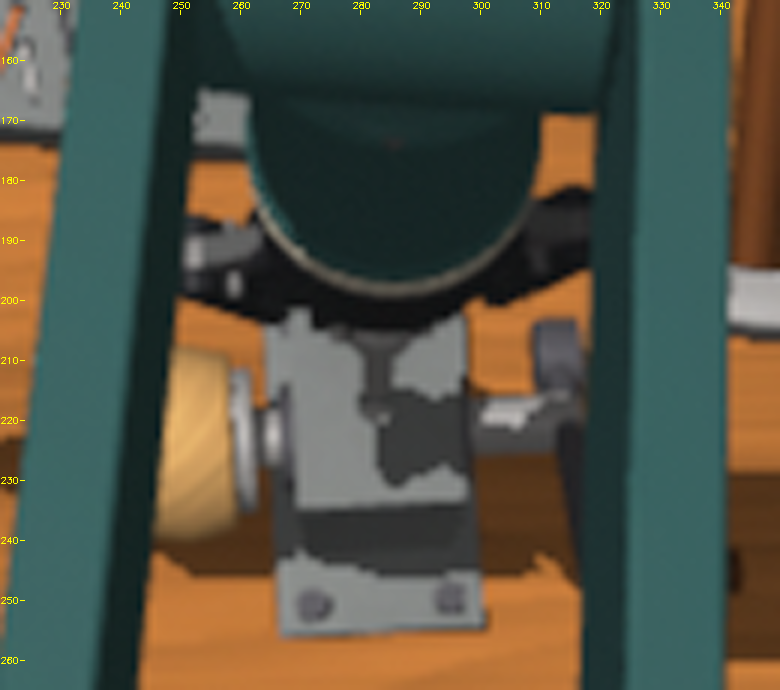

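View pics/d3s.png

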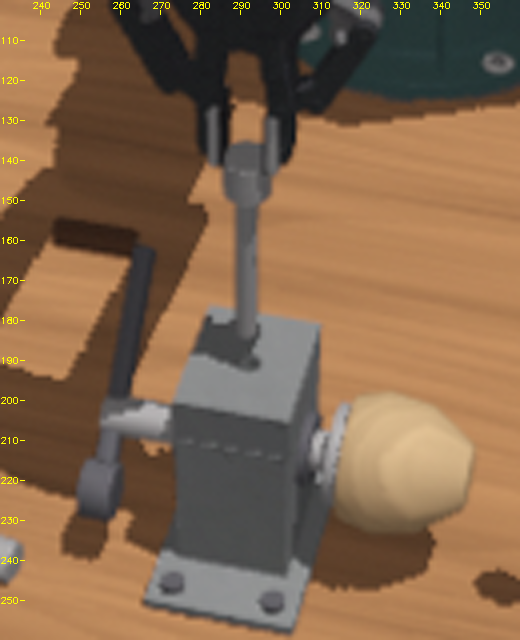

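Run:
```python
from h import *
s=snap("wrist","d4",260,300,175,225,14); print(s['position'])
a=onz("scene",(291.6,184.0),.1667)[:2]; b=onz("scene",(292.1,190.7),.142)[:2]; print(a,b,b-a)
snap("scene","d4s",275,310,165,200,18)
```

```text
[0.5571 0.0213 0.2637]
[0.5635 0.0226] [0.5592 0.0224] [-0.0044 -0.0002]
```

View pics/d4.png

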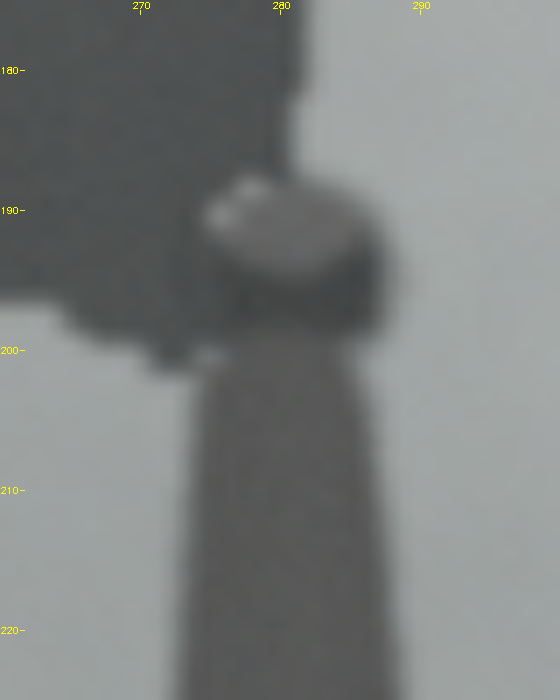

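View pics/d4s.png

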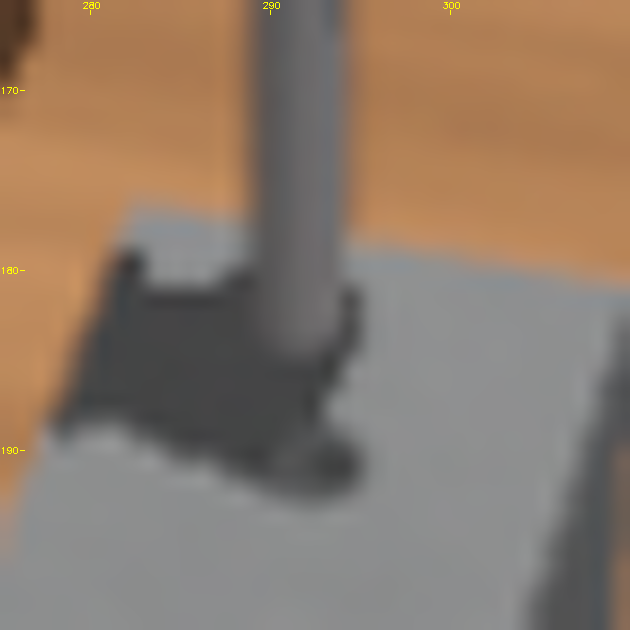

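Run:
```python
from h import *
s=r.read_state()
for t,h in [((291.4,182.6),(291.8,190.5))]:
    print(onz("scene",h,.142)-onz("scene",t,.1667))
print(wonz(s,(280.7,193.9),.142)-wonz(s,(279.4,203.0),.1667))
```

```text
[-0.0007  0.0006 -0.0247]
[-0.0027  0.001  -0.0247]
```

Emit:
send_rows --pt "0.2 -0.17 0.08 -0.6 0 0.15 0" --pt "0.2 0 0 -0.6 0 0 0" --pt "0.2 0 0 -0.5 0 0 0" --pt "0.2 0 0 -0.2 0 0 0" --pt "0.2 0 0 0 0 0 0" --pt "0.2 0 0 0 0 0 0" --pt "0.2 0 0 0 0 0 0" --pt "0.2 0 0 0 0 0 0"

```text
clock: 9.7
position: [0.5549, 0.0223, 0.2425]
orientation: [[0.998, -0.001, -0.061], [0.061, 0.001, 0.998], [-0.001, -1.0, 0.001]]
ft_force: [-0.2, -0.3, -2.1]
gripper_width: 0.253
```

Run:
```python
from h import *
s=snap("wrist","d5",260,300,175,225,14); print(s['position'],s['orientation'])
snap("scene","d5s",275,310,165,200,18)
t=s['position'].copy();t[2]-=.097
print(t,wproj(s,t),wproj(s,[t[0],t[1],.142]))
```

```text
[0.5549 0.0223 0.2425] [[ 0.9981 -0.0009 -0.0611]
 [ 0.0611  0.001   0.9981]
 [-0.0009 -1.      0.0011]]
[0.5549 0.0223 0.1455] (np.float64(280.44687540876447), np.float64(204.95855755959363)) (np.float64(280.44381378299846), np.float64(203.98137748443614))
```

View pics/d5.png

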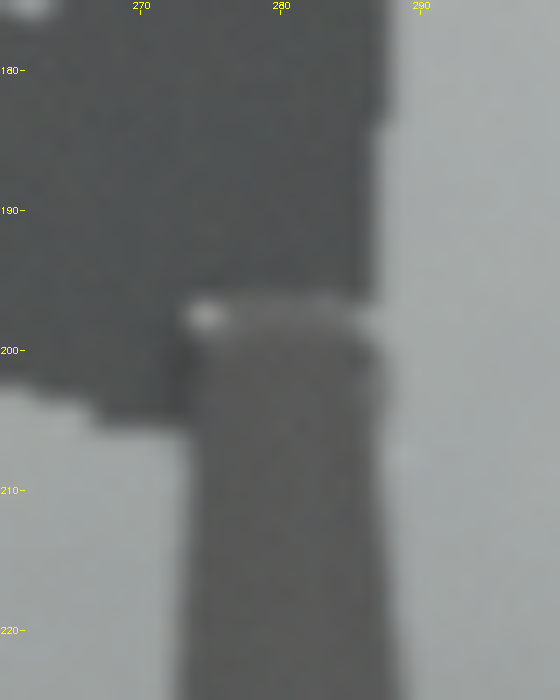

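View pics/d5s.png

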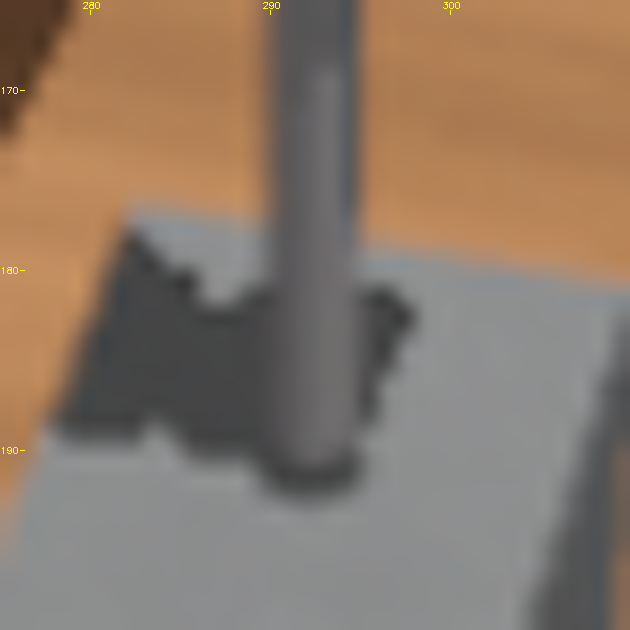

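Emit:
send_rows --pt "0.2 0 0 -0.2 0 0 0" --pt "0.2 0 0 -0.2 0 0 0" --pt "0.2 0 0 -0.2 0 0 0" --pt "0.2 0 0 -0.2 0 0 0" --pt "0.2 0 0 -0.2 0 0 0" --pt "0.2 0 0 0 0 0 0" --pt "0.2 0 0 0 0 0 0" --pt "0.2 0 0 0 0 0 0"

```text
clock: 10.6
position: [0.555, 0.0221, 0.2317]
orientation: [[0.998, -0.001, -0.061], [0.061, 0.001, 0.998], [-0.001, -1.0, 0.001]]
ft_force: [-0.8, -0.3, -2.7]
gripper_width: 0.256
```

Run:
```python
from h import *
s=snap("wrist","d6",260,300,175,225,14); print(s['position'],s['orientation'],s['ft_force'],s['torque'])
snap("scene","d6s",275,310,165,200,18)
```

```text
[0.555  0.0221 0.2317] [[ 0.9981 -0.0007 -0.0612]
 [ 0.0612  0.0006  0.9981]
 [-0.0006 -1.      0.0007]] [-0.8216 -0.2632 -2.7119] [-0.0022  0.0016 -0.0419]
```

View pics/d6s.png

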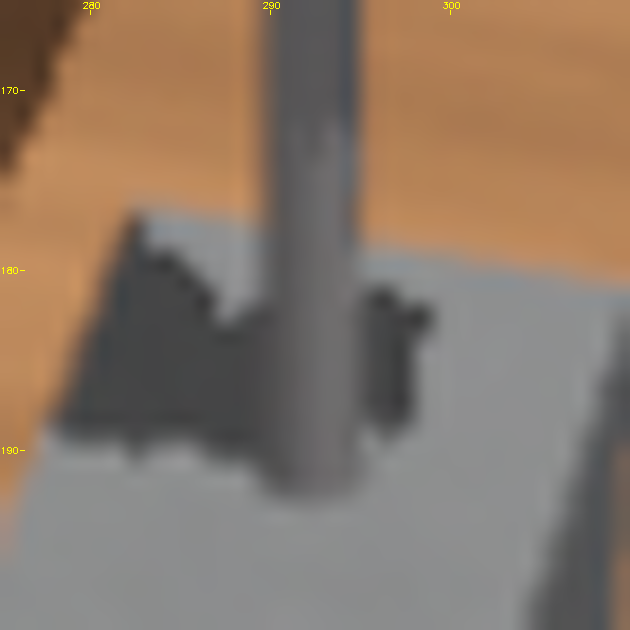

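Emit:
send_rows --pt "0.2 0 0 -0.3 0 0 0" --pt "0.2 0 0 -0.3 0 0 0" --pt "0.2 0 0 -0.3 0 0 0" --pt "0.2 0 0 -0.3 0 0 0" --pt "0.2 0 0 -0.3 0 0 0" --pt "0.2 0 0 -0.2 0 0 0" --pt "0.2 0 0 -0.2 0 0 0" --pt "0.2 0 0 0 0 0 0"

```text
clock: 11.5
position: [0.5549, 0.022, 0.2108]
orientation: [[0.998, -0.001, -0.061], [0.061, 0.0, 0.998], [-0.001, -1.0, 0.0]]
ft_force: [-1.0, -0.8, -2.3]
gripper_width: 0.254
```

Run:
```python
from h import *
s=snap("scene","d7s",265,320,140,200,10); print(s['position'],s['orientation'],s['ft_force'],s['torque'])
```

```text
[0.5549 0.022  0.2108] [[ 0.9981 -0.0009 -0.0612]
 [ 0.0612  0.0004  0.9981]
 [-0.0009 -1.      0.0005]] [-1.047  -0.782  -2.3366] [-0.068  -0.033   0.0213]
```

View pics/d7s.png

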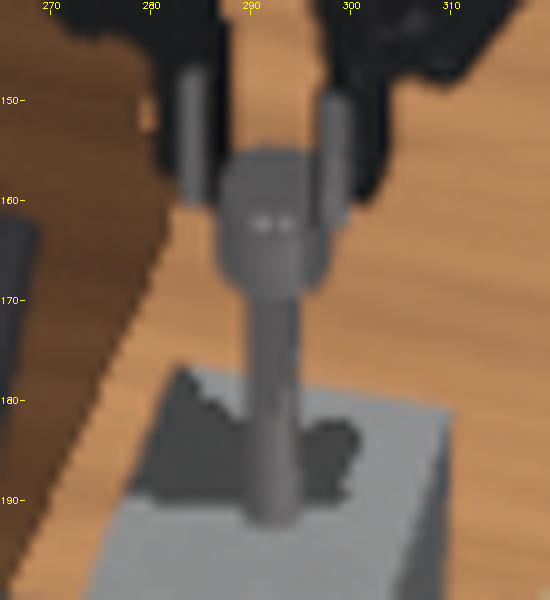

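Emit:
send_rows --pt "0.2 0 0 -0.2 0 0 0" --pt "0.2 0 0 0 0 0 0" --pt "0.6 0 0 0 0 0 0" --pt "0.8 0 0 0 0 0 0" --pt "0.8 0 0 0 0 0 0" --pt "0.8 0 0 0 0 0 0" --pt "0.8 0 0 0 0 0 0" --pt "0.8 0 0 1 0 0 0"

```text
clock: 12.35
position: [0.5555, 0.0223, 0.2197]
orientation: [[0.998, 0.0, -0.061], [0.061, 0.001, 0.998], [0.0, -1.0, 0.001]]
ft_force: [-0.3, -0.2, -0.9]
gripper_width: 0.798
```

Run:
```python
from h import *
s=snap("scene","d8s",230,350,130,250,5); print(s['position'],s['orientation'],s['ft_force'],s['torque'])
```

```text
[0.5555 0.0223 0.2197] [[ 0.9981  0.0004 -0.0612]
 [ 0.0612  0.0009  0.9981]
 [ 0.0004 -1.      0.0009]] [-0.2992 -0.1505 -0.8872] [ 0.0497 -0.0146 -0.0097]
```

View pics/d8s.png

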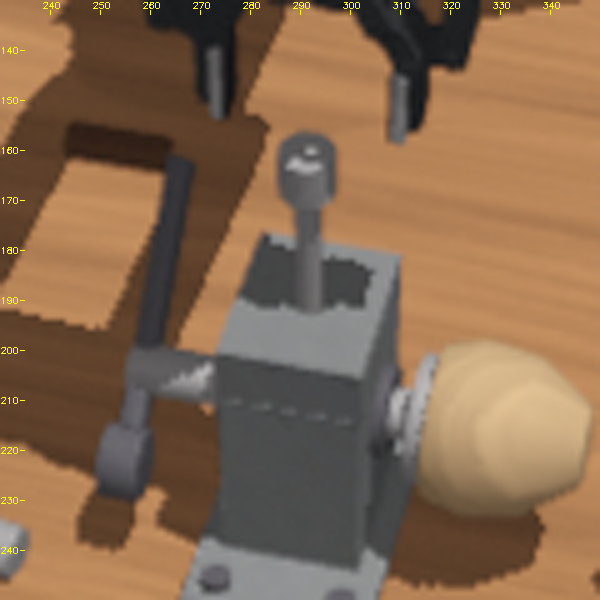

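Emit:
send_rows --pt "0.8 0 0 2 0 0 0" --pt "0.8 0 0 2.5 0 0 0" --pt "0 0 0 1.5 0 0 0" --pt "0 -2 -2 0 0 0 0" --pt "0 -3 -3 0 0 0 0" --pt "0 -3 -3 0 0 0 0" --pt "0 -2.5 -2.5 0 0 0 0" --pt "0 -1 -1 0 0 0 0"

```text
clock: 13.2
position: [0.4428, -0.0949, 0.2909]
orientation: [[0.998, 0.016, -0.066], [0.066, -0.002, 0.998], [0.015, -1.0, -0.003]]
ft_force: [-0.4, -0.4, -0.6]
gripper_width: 0.001
```

Emit:
send_rows --pt "0 0 0 0 0 0 0" --pt "0 0 0 0 0 0 0" --pt "0 0 0 0 0 0 0" --pt "0 0 0 0 0 0 0" --pt "0 0 0 0 0 0 0" --pt "0 0 0 0 0 0 0" --pt "0 0 0 0 0 0 0" --pt "0 0 0 0 0 0 0"

```text
clock: 14.0
position: [0.4449, -0.094, 0.2926]
orientation: [[0.998, 0.019, -0.067], [0.067, -0.002, 0.998], [0.019, -1.0, -0.003]]
ft_force: [0.6, -0.4, 0.7]
gripper_width: 0.003
```

Run:
```python
from h import *
s=snap("wrist","e1"); print(s['position'],s['orientation'],s['ft_force'],s['torque'])
for p in ([.555,.022,.234],[.485,-.092,.146]): print(wproj(s,p))
snap("scene","e1s")
```

```text
[ 0.4449 -0.094   0.2926] [[ 0.9976  0.019  -0.067 ]
 [ 0.067  -0.002   0.9977]
 [ 0.0188 -0.9998 -0.0033]] [ 0.6001 -0.4355  0.7191] [-0.0009  0.0069 -0.0152]
(np.float64(402.62164187259964), np.float64(341.99499015094926))
(np.float64(280.37053523329433), np.float64(226.0066504085339))
```

View pics/e1.png

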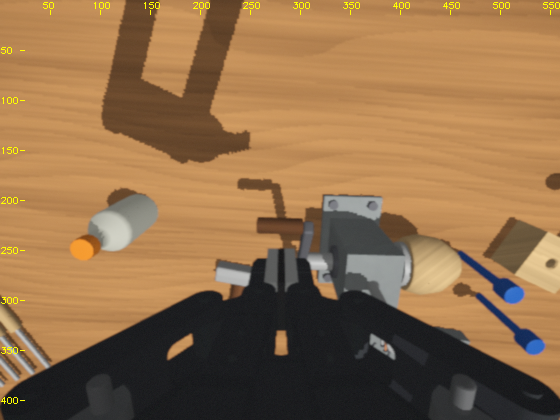

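View pics/e1s.png

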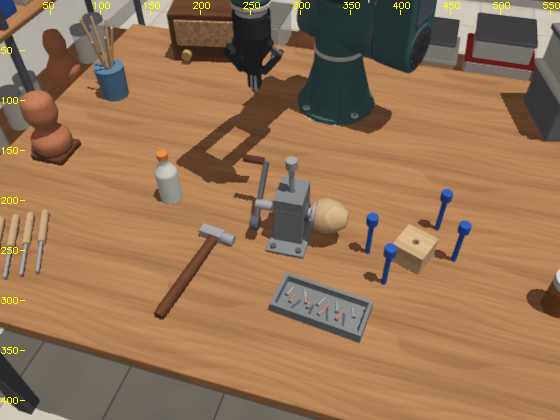

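Emit:
send_rows --pt "0 0 0 -2 0 0.5 0" --pt "0 0 0 -3 0 0.5 0" --pt "0 0 0 -3 0 0 0" --pt "0 0 0 -3 0 0 0" --pt "0 0 0 -3 0 0 0" --pt "0 0 0 -2 0 0 0" --pt "0 0 0 -0.5 0 0 0" --pt "0 0 0 0 0 0 0"

```text
clock: 14.9
position: [0.4467, -0.095, 0.1244]
orientation: [[0.998, 0.007, -0.066], [0.066, -0.005, 0.998], [0.007, -1.0, -0.005]]
ft_force: [-0.7, -0.0, -0.1]
gripper_width: -0.001
```

Emit:
send_rows --pt "0 0 0 0 0 0 0" --pt "0 0 0 0 0 0 0" --pt "0 0 0 0 0 0 0" --pt "0 0 0 0 0 0 0" --pt "0 0 0 0 0 0 0" --pt "0 0 0 0 0 0 0" --pt "0 0 0 0 0 0 0" --pt "0 0 0 0 0 0 0"

```text
clock: 15.7
position: [0.4504, -0.0964, 0.129]
orientation: [[0.998, 0.016, -0.066], [0.066, -0.008, 0.998], [0.015, -1.0, -0.009]]
ft_force: [0.3, 0.6, -0.4]
gripper_width: -0.004
```

Run:
```python
from h import *
s=snap("scene","e2s",180,380,60,260,4); print(s['position'],s['orientation'],s['ft_force'],s['torque'])
```

```text
[ 0.4504 -0.0964  0.129 ] [[ 0.9977  0.0158 -0.0662]
 [ 0.0663 -0.0077  0.9978]
 [ 0.0152 -0.9998 -0.0088]] [ 0.336   0.6316 -0.3504] [ 0.041   0.0442 -0.0043]
```

View pics/e2s.png

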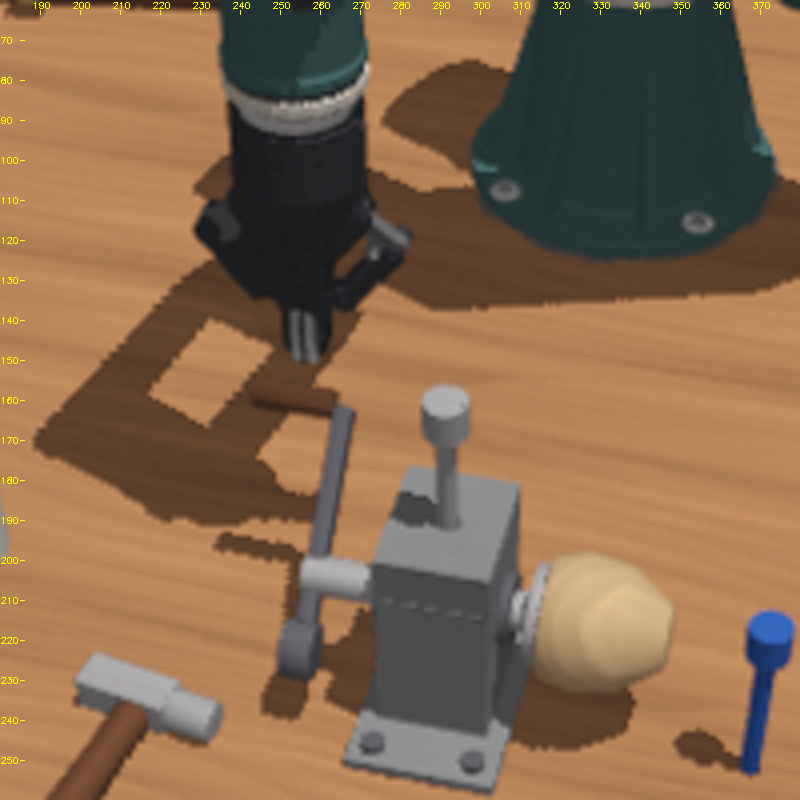

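Emit:
send_rows --pt "0 0.4 0.1 0 0.1 0.3 0" --pt "0 0.4 0 0 0.1 0.3 0" --pt "0 0.3 0 0 0 0.2 0" --pt "0 0.2 0 0.1 0 0.1 0" --pt "0 0.2 0 0.1 0 0 0" --pt "0 0.2 0 0.2 0 0 0" --pt "0 0.2 0 0.2 0 0 0" --pt "0 0.2 0 0.2 0 0 0"

```text
clock: 16.55
position: [0.4731, -0.0952, 0.1371]
orientation: [[0.998, -0.002, -0.066], [0.066, -0.004, 0.998], [-0.003, -1.0, -0.003]]
ft_force: [0.4, 0.4, -0.9]
gripper_width: -0.001
```

Run:
```python
from h import *
s=snap("scene","e3s",180,380,60,260,4); print(s['position'],s['orientation'],s['ft_force'],s['torque'])
```

```text
[ 0.4731 -0.0952  0.1371] [[ 0.9978 -0.0024 -0.0664]
 [ 0.0664 -0.0035  0.9978]
 [-0.0026 -1.     -0.0034]] [ 0.398   0.3724 -0.8656] [ 0.0206 -0.0317  0.0633]
```

View pics/e3s.png

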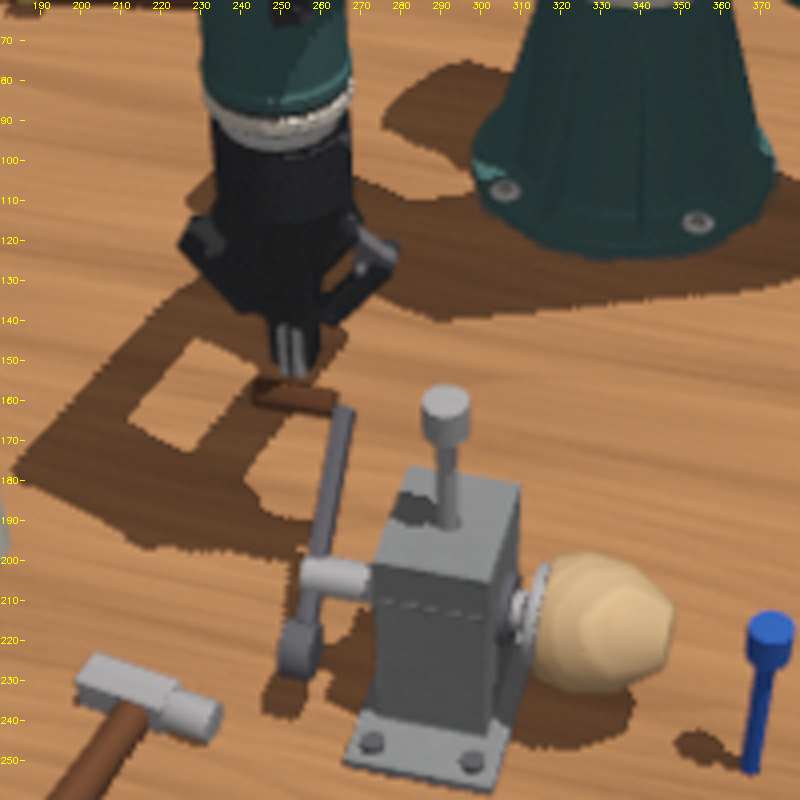

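Emit:
send_rows --pt "0 0.25 0 -0.2 0 0 0" --pt "0 0.25 0 -0.2 0 0 0" --pt "0 0.25 0 0 0 0 0" --pt "0 0.25 0 0 0 0 0" --pt "0 0.25 0 0 0 0 0" --pt "0 0.25 0 0.1 0 0 0" --pt "0 0.25 0 0.2 0 0 0" --pt "0 0.25 0 0.2 0 0 0"

```text
clock: 17.4
position: [0.4948, -0.0952, 0.1381]
orientation: [[0.998, -0.002, -0.066], [0.066, -0.004, 0.998], [-0.003, -1.0, -0.003]]
ft_force: [0.8, -0.2, 0.8]
gripper_width: -0.0
```

Run:
```python
from h import *
s=snap("scene","e4s",180,380,60,260,4); print(s['position'],s['orientation'],s['ft_force'],s['torque'])
```

```text
[ 0.4948 -0.0952  0.1381] [[ 0.9978 -0.0024 -0.0663]
 [ 0.0663 -0.0035  0.9978]
 [-0.0026 -1.     -0.0033]] [ 0.8484 -0.1554  0.8095] [ 0.0512 -0.0011 -0.0102]
```

View pics/e4s.png

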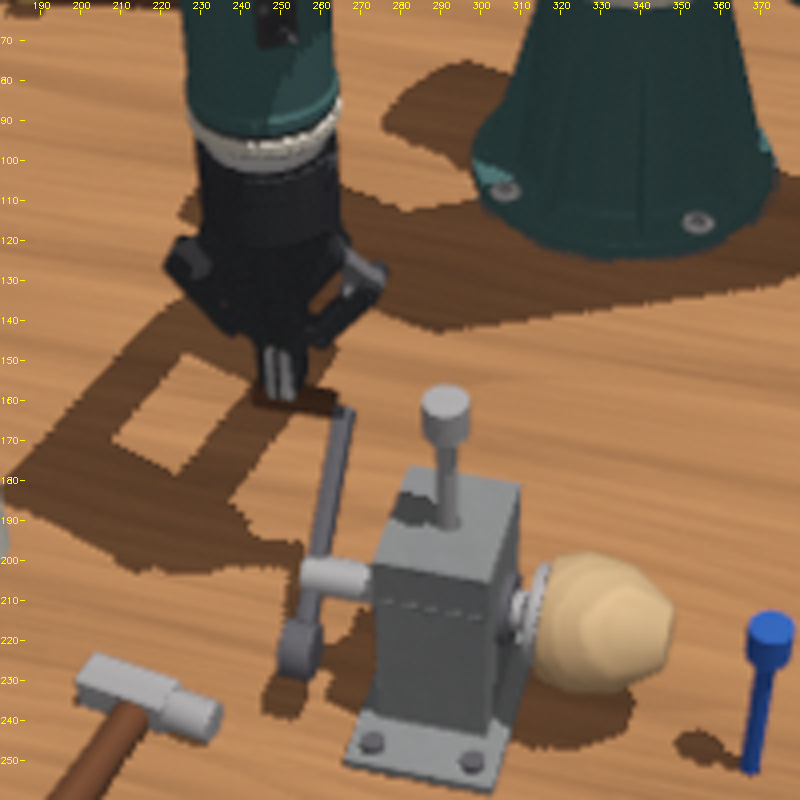

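Run:
```python
from h import *
s=snap("wrist","e5",180,380,180,330,4); snap("scene","e5s",230,290,120,180,12);
def sp(p):
    c=r.camera_info("scene");q=c['attitude'].T@(np.array(p)-c['origin']);return c['cx']+c['fx']*q[0]/q[2],c['cy']+c['fy']*q[1]/q[2]
print(s['position'],sp(s['position']),sp([.555,.022,.234]))
```

```text
[ 0.4956 -0.0954  0.1386] (np.float64(251.3928779279723), np.float64(163.74061052619504)) (np.float64(292.35556961128754), np.float64(158.07870352009587))
```

View pics/e5.png

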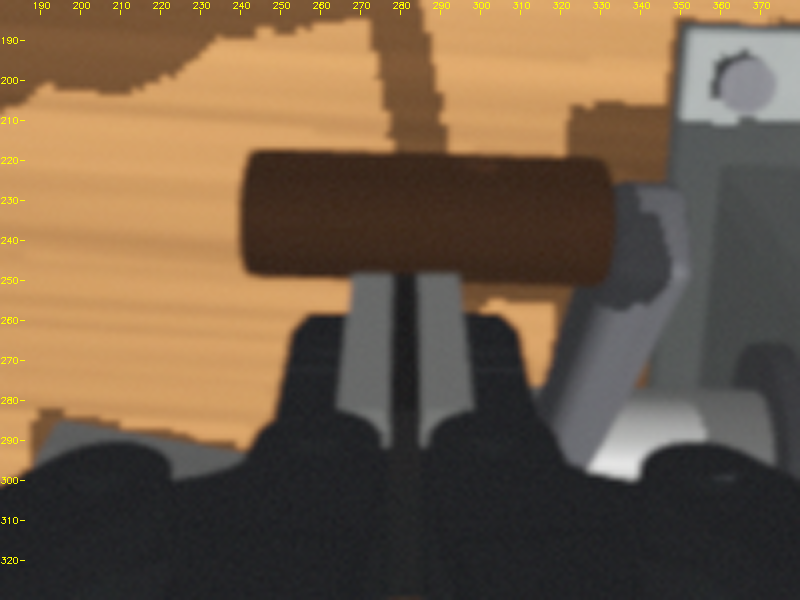

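View pics/e5s.png

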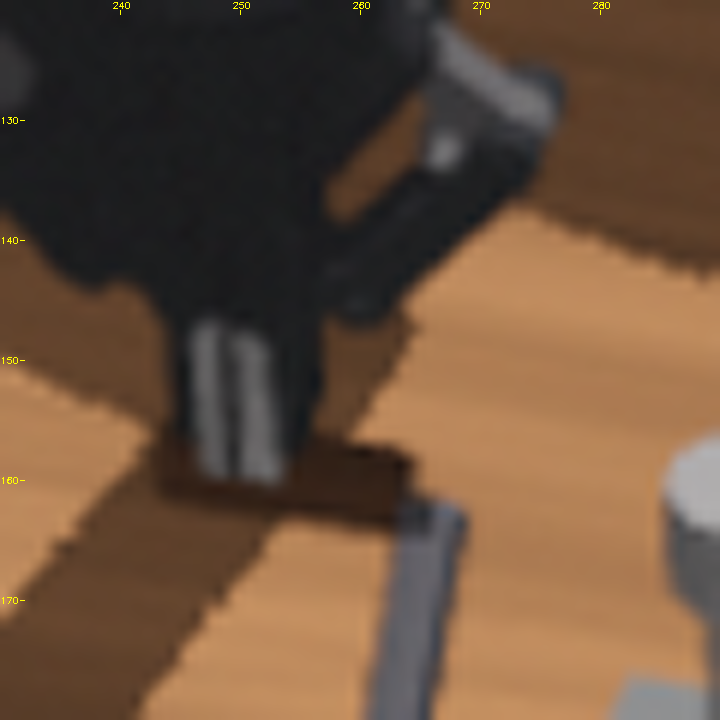

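Run:
```python
from h import *
s=r.read_state()
for z in (.12,.13,.14,.15): print(z,wonz(s,(286,233),z),onz("scene",(253.7,158.9),z),onz("top",(332.6,245.1),z))
e=wonz(s,(240.5,233),.15)-wonz(s,(333,233),.15);print(np.linalg.norm(e)); e=wonz(s,(240.5,233),.13)-wonz(s,(333,233),.13);print(np.linalg.norm(e))
print(wonz(s,(286,218),.13)-wonz(s,(286,248.5),.13))
```

```text
0.12 [ 0.4926 -0.092   0.12  ] [ 0.4581 -0.1036  0.12  ] [ 0.4892 -0.0982  0.12  ]
0.13 [ 0.4889 -0.0924  0.13  ] [ 0.4688 -0.0994  0.13  ] [ 0.4878 -0.0968  0.13  ]
0.14 [ 0.4853 -0.0928  0.14  ] [ 0.4795 -0.0951  0.14  ] [ 0.4865 -0.0955  0.14  ]
0.15 [ 0.4816 -0.0932  0.15  ] [ 0.4901 -0.0909  0.15  ] [ 0.4852 -0.0942  0.15  ]
0.050196192003033255
0.05667022571663177
[-0.0198 -0.0014  0.    ]
```

Run:
```python
from h import *
s=r.read_state()
def sp(p):
    c=r.camera_info("scene");q=c['attitude'].T@(np.array(p)-c['origin']);return c['cx']+c['fx']*q[0]/q[2],c['cy']+c['fy']*q[1]/q[2]
P=s['position'];O=s['orientation']
for h in (0,.005,.01,.015,.02): print(h,[np.round(wproj(s,P+O@np.array([dx,-h,0])),1) for dx in (-.011,0,.011)],[np.round(sp(P+O@np.array([dx,-h,0])),1) for dx in (-.011,0,.011)])
```

```text
0 [array([280.6, 229.6]), array([280.6, 247.1]), array([280.6, 264.1])] [array([252.8, 160.6]), array([251.5, 163.7]), array([250.3, 166.8])]
0.005 [array([280.6, 232.5]), array([280.6, 250.5]), array([280.6, 267.9])] [array([252.7, 159. ]), array([251.4, 162.1]), array([250.2, 165.2])]
0.01 [array([280.6, 235.7]), array([280.6, 254.1]), array([280.6, 271.9])] [array([252.5, 157.4]), array([251.3, 160.5]), array([250. , 163.6])]
0.015 [array([280.6, 239. ]), array([280.6, 257.9]), array([280.6, 276.1])] [array([252.4, 155.8]), array([251.2, 158.8]), array([249.9, 161.9])]
0.02 [array([280.6, 242.5]), array([280.6, 261.9]), array([280.6, 280.6])] [array([252.3, 154.2]), array([251.1, 157.2]), array([249.8, 160.3])]
```

Both views suggest the real fingertips sit about 2 cm above the TCP, so the fingers are just above the grip and not behind it. I'll back off and come in lower.

Emit:
send_rows --pt "0 0 0 0.8 0 0 0" --pt "0 -1.5 0 0.2 0 0 0" --pt "0 -2 0 0 0 0 0" --pt "0 -2 0 0 0 0 0" --pt "0 -0.5 0 0 0 0 0" --pt "0 0 0 -1 0 0 0" --pt "0 0 0 -1 0 0 0" --pt "0 0 0 -1 0 0 0"

```text
clock: 18.35
position: [0.4313, -0.0954, 0.1192]
orientation: [[0.998, 0.002, -0.066], [0.066, -0.005, 0.998], [0.002, -1.0, -0.006]]
ft_force: [1.2, -0.0, 0.6]
gripper_width: 0.0
```

Run:
```python
from h import *
s=r.read_state(); print(s['position'],s['orientation'],s['ft_force'],s['torque'])
```

```text
[ 0.4313 -0.0954  0.1192] [[ 0.9978  0.0019 -0.0663]
 [ 0.0663 -0.0054  0.9978]
 [ 0.0015 -1.     -0.0056]] [ 1.2371 -0.0373  0.5948] [ 0.011  -0.0182  0.0074]
```

Emit:
send_rows --pt "0 0.4 0 -0.4 0 0 0" --pt "0 0.5 0 -0.3 0 0 0" --pt "0 0.5 0 0 0 0 0" --pt "0 0.5 0 0 0 0 0" --pt "0 0.4 0 0 0 0 0" --pt "0 0.3 0 0 0 0 0" --pt "0 0.2 0 0 0 0 0" --pt "0 0.2 0 0 0 0 0"

```text
clock: 19.15
position: [0.4648, -0.0952, 0.1092]
orientation: [[0.998, -0.002, -0.067], [0.067, -0.004, 0.998], [-0.002, -1.0, -0.004]]
ft_force: [-3.5, -0.7, -0.2]
gripper_width: 0.0
```

Emit:
send_rows --pt "0 0.2 0 0 0 0 0" --pt "0 0.2 0 0 0 0 0" --pt "0 0.2 0 0.1 0 0 0" --pt "0 0.2 0 0.1 0 0 0" --pt "0 0.2 0 0.1 0 0 0" --pt "0 0.2 0 0.1 0 0 0" --pt "0 0.2 0 0.1 0 0 0" --pt "0 0.2 0 0.1 0 0 0"

```text
clock: 19.95
position: [0.478, -0.0947, 0.1149]
orientation: [[0.998, -0.008, -0.068], [0.067, -0.003, 0.998], [-0.008, -1.0, -0.003]]
ft_force: [-2.8, 0.2, 1.7]
gripper_width: -0.004
```

Run:
```python
from h import *
s=snap("scene","e6s",180,380,60,260,4); print(s['position'],s['orientation'],s['ft_force'],s['torque'])
```

```text
[ 0.478  -0.0947  0.1149] [[ 0.9977 -0.0081 -0.0675]
 [ 0.0675 -0.0034  0.9977]
 [-0.0083 -1.     -0.0028]] [-2.7973  0.1696  1.6646] [-0.0567  0.4086 -0.0198]
```

View pics/e6s.png

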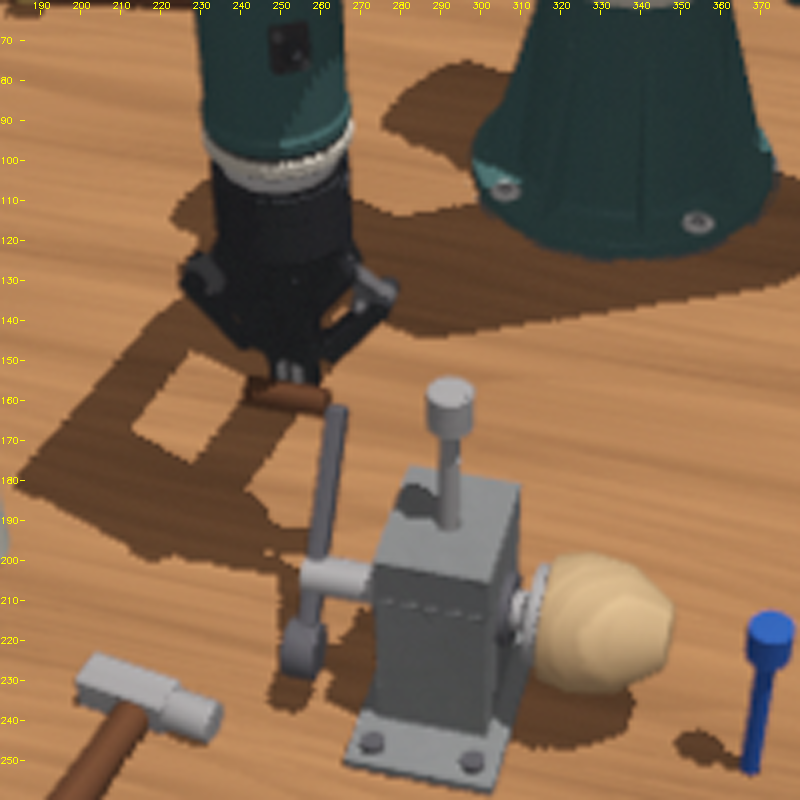

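Emit:
send_rows --pt "0 0.22 0 0.15 0 -0.1 0" --pt "0 0.22 0 0.15 0 -0.1 0" --pt "0 0.22 0 0.15 0 -0.1 0" --pt "0 0.22 0 0.15 0 -0.1 0" --pt "0 0.22 0 0.1 0 -0.1 0" --pt "0 0.22 0 0.1 0 -0.1 0" --pt "0 0.2 0 0.1 0 0 0" --pt "0 0.2 0 0.1 0 0 0"

```text
clock: 20.8
position: [0.4975, -0.094, 0.126]
orientation: [[0.998, 0.005, -0.067], [0.067, -0.002, 0.998], [0.004, -1.0, -0.003]]
ft_force: [-2.7, 0.9, 0.8]
gripper_width: 0.001
```

Emit:
send_rows --pt "0 0.15 0 0.1 0 0 0" --pt "0 0.15 0 0.1 0 0 0" --pt "0 0.15 0 0.1 0 0 0" --pt "0 0.15 0 0.05 0 0 0" --pt "0 0.15 0 0.05 0 0 0" --pt "0 0.15 0 0.05 0 0 0" --pt "0 0.15 0 0.05 0 0 0" --pt "0 0.15 0 0.05 0 0 0"

```text
clock: 21.6
position: [0.5107, -0.0935, 0.132]
orientation: [[0.998, 0.005, -0.067], [0.067, -0.001, 0.998], [0.005, -1.0, -0.002]]
ft_force: [-1.9, 1.9, 0.5]
gripper_width: -0.004
```

Run:
```python
from h import *
s=snap("scene","e7s",180,380,60,260,4); print(s['position'],s['orientation'],s['ft_force'],s['torque'])
```

```text
[ 0.5107 -0.0935  0.132 ] [[ 0.9977  0.0047 -0.0671]
 [ 0.0671 -0.0015  0.9977]
 [ 0.0046 -1.     -0.0018]] [-1.8838  1.934   0.4856] [ 0.225   0.2865 -0.0014]
```

View pics/e7s.png

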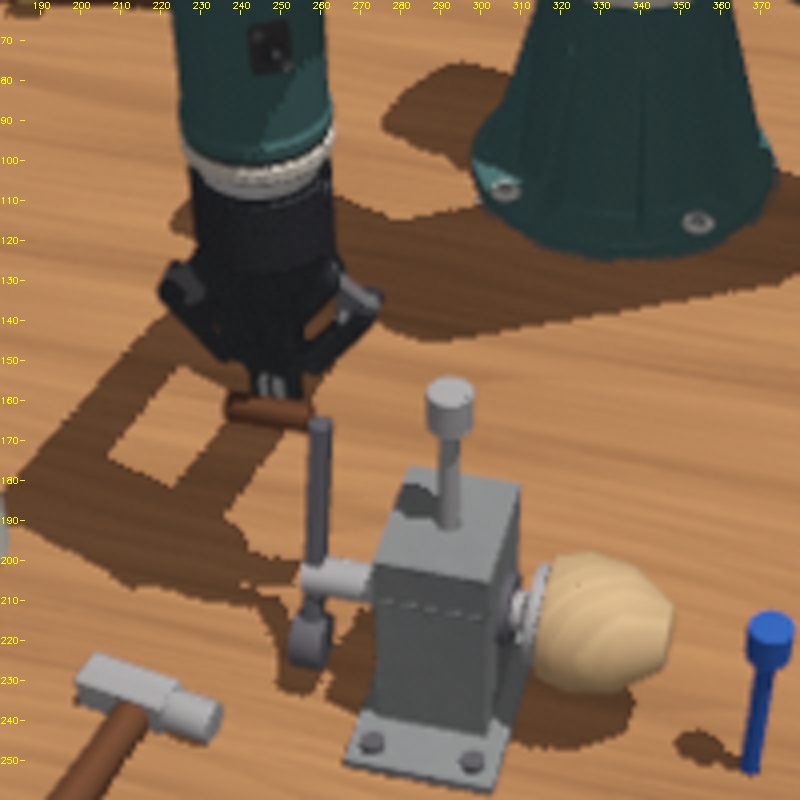

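Emit:
send_rows --pt "0 0.15 0.01 0.05 0 0 0" --pt "0 0.15 0.01 0.05 0 0 0" --pt "0 0.15 0.01 0.05 0 0 0" --pt "0 0.15 0.01 0.04 0 0 0" --pt "0 0.15 0.01 0.04 0 0 0" --pt "0 0.15 0.01 0.03 0 0 0" --pt "0 0.15 0.01 0.03 0 0 0" --pt "0 0.15 0.01 0.03 0 0 0"

```text
clock: 22.45
position: [0.5242, -0.093, 0.1356]
orientation: [[0.998, 0.005, -0.067], [0.067, -0.002, 0.998], [0.005, -1.0, -0.002]]
ft_force: [-3.1, 0.6, 0.3]
gripper_width: 0.001
```

Run:
```python
from h import *
s=snap("scene","e8s",220,360,120,260,4); print(s['position'],s['orientation'],s['ft_force'],s['torque'])
```

```text
[ 0.5242 -0.093   0.1356] [[ 0.9977  0.0054 -0.0671]
 [ 0.0671 -0.0021  0.9977]
 [ 0.0052 -1.     -0.0025]] [-3.0803  0.5678  0.2898] [ 0.1091  0.3221 -0.0259]
```

View pics/e8s.png

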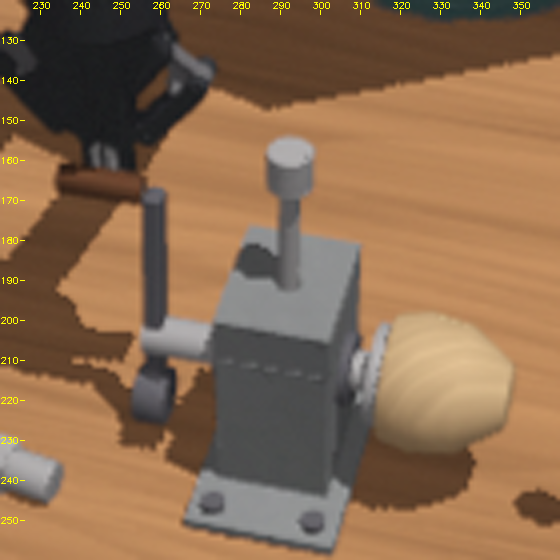

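Emit:
send_rows --pt "0 0.15 0.01 0.03 0 0 0" --pt "0 0.15 0.01 0.03 0 0 0" --pt "0 0.15 0.01 0.02 0 0 0" --pt "0 0.15 0.01 0.02 0 0 0" --pt "0 0.15 0.01 0.01 0 0 0" --pt "0 0.15 0.01 0 0 0 0" --pt "0 0.15 0.01 0 0 0 0" --pt "0 0.15 0.01 0 0 0 0"

```text
clock: 23.3
position: [0.5377, -0.0925, 0.137]
orientation: [[0.998, 0.006, -0.067], [0.067, -0.003, 0.998], [0.006, -1.0, -0.003]]
ft_force: [-2.3, 1.2, 0.9]
gripper_width: 0.001
```

Run:
```python
from h import *
s=snap("scene","e9s",220,360,120,260,4); print(s['position'],s['ft_force'],s['torque'])
```

```text
[ 0.5377 -0.0925  0.137 ] [-2.2814  1.1685  0.9448] [ 0.0053  0.3331 -0.0376]
```

View pics/e9s.png

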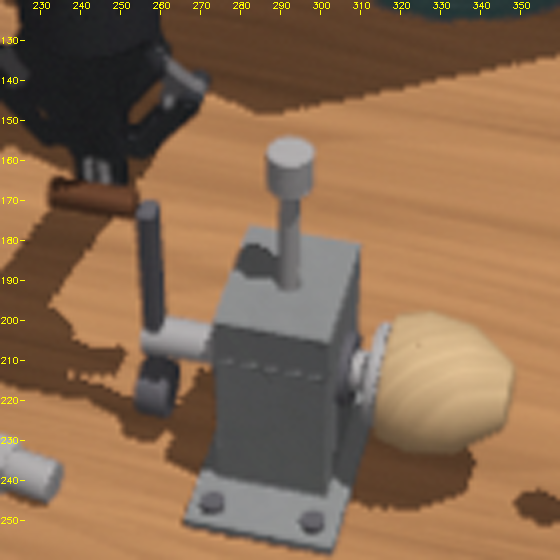

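Emit:
send_rows --pt "0 0.15 0.01 0 0 0 0" --pt "0 0.15 0.01 0 0 0 0" --pt "0 0.15 0.01 0 0 0 0" --pt "0 0.15 0.01 0 0 0 0" --pt "0 0.15 0.01 0 0 0 0" --pt "0 0.15 0.01 -0.01 0 0 0" --pt "0 0.15 0.01 -0.01 0 0 0" --pt "0 0.15 0.01 -0.02 0 0 0"

```text
clock: 24.15
position: [0.5511, -0.092, 0.1366]
orientation: [[0.998, 0.007, -0.067], [0.067, -0.003, 0.998], [0.006, -1.0, -0.004]]
ft_force: [-1.6, -0.6, 0.2]
gripper_width: -0.001
```

Run:
```python
from h import *
s=snap("scene","e10s",220,360,120,260,4); print(s['position'],s['ft_force'],s['torque'])
```

```text
[ 0.5511 -0.092   0.1366] [-1.6243 -0.598   0.1723] [-0.0229  0.2685 -0.021 ]
```

View pics/e10s.png

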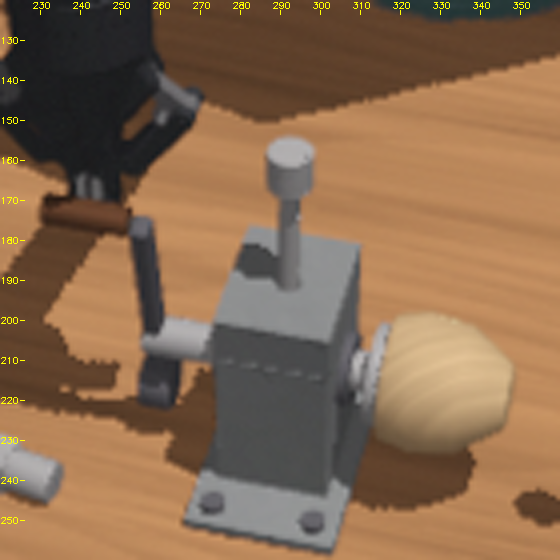

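Emit:
send_rows --pt "0 0.15 0.01 -0.02 0 0 0" --pt "0 0.15 0.01 -0.02 0 0 0" --pt "0 0.15 0.01 -0.02 0 0 0" --pt "0 0.15 0.01 -0.02 0 0 0" --pt "0 0.15 0.01 -0.03 0 0 0" --pt "0 0.15 0.01 -0.03 0 0 0" --pt "0 0.15 0.01 -0.03 0 0 0" --pt "0 0.15 0.01 -0.03 0 0 0"

```text
clock: 25.0
position: [0.5645, -0.0914, 0.1344]
orientation: [[0.998, 0.007, -0.067], [0.067, -0.004, 0.998], [0.007, -1.0, -0.004]]
ft_force: [-2.0, 0.2, 0.1]
gripper_width: 0.003
```

Run:
```python
from h import *
s=snap("scene","e11s",220,360,120,260,4); print(s['position'],s['ft_force'],s['torque'])
```

```text
[ 0.5645 -0.0914  0.1344] [-1.9577  0.2472  0.1132] [-0.135   0.2407  0.0455]
```

View pics/e11s.png

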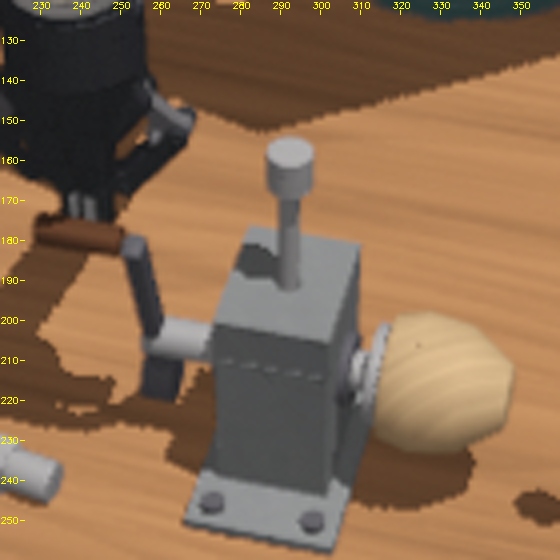

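Emit:
send_rows --pt "0 0.15 0.01 -0.03 0 0 0" --pt "0 0.15 0.01 -0.04 0 0 0" --pt "0 0.15 0.01 -0.04 0 0 0" --pt "0 0.15 0.01 -0.04 0 0 0" --pt "0 0.15 0.01 -0.05 0 0 0" --pt "0 0.15 0.01 -0.05 0 0 0" --pt "0 0.15 0.01 -0.05 0 0 0" --pt "0 0.15 0.01 -0.05 0 0 0"

```text
clock: 25.85
position: [0.5778, -0.091, 0.1306]
orientation: [[0.998, 0.008, -0.067], [0.067, -0.004, 0.998], [0.007, -1.0, -0.005]]
ft_force: [-1.6, -0.8, -0.4]
gripper_width: 0.002
```

Run:
```python
from h import *
s=snap("scene","e12s",220,360,120,260,4); print(s['position'],s['ft_force'],s['torque'])
```

```text
[ 0.5778 -0.091   0.1306] [-1.6448 -0.8473 -0.353 ] [-0.1133  0.2909 -0.073 ]
```

View pics/e12s.png

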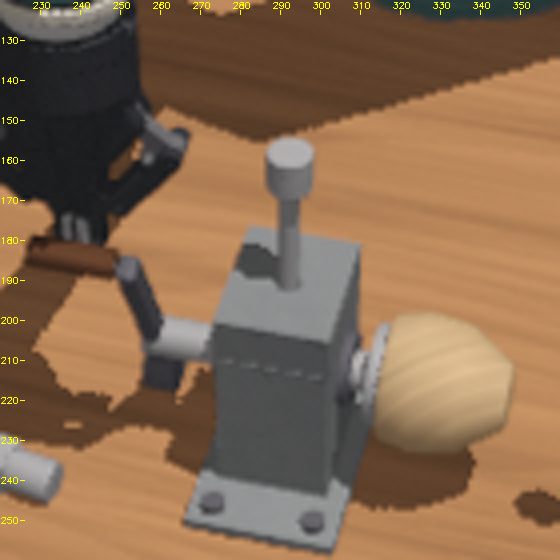

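Emit:
send_rows --pt "0 0.15 0.01 -0.06 0 0 0" --pt "0 0.15 0.01 -0.06 0 0 0" --pt "0 0.15 0.01 -0.06 0 0 0" --pt "0 0.15 0.01 -0.06 0 0 0" --pt "0 0.15 0.01 -0.07 0 0 0" --pt "0 0.15 0.01 -0.07 0 0 0" --pt "0 0.15 0.01 -0.08 0 0 0" --pt "0 0.15 0.01 -0.08 0 0 0"

```text
clock: 26.7
position: [0.5911, -0.0904, 0.1247]
orientation: [[0.998, 0.008, -0.067], [0.067, -0.005, 0.998], [0.007, -1.0, -0.005]]
ft_force: [-2.5, -1.1, -0.5]
gripper_width: -0.001
```

Run:
```python
from h import *
s=snap("scene","e13s",220,360,120,260,4); print(s['position'],s['ft_force'],s['torque'])
```

```text
[ 0.5911 -0.0904  0.1247] [-2.5439 -1.0688 -0.548 ] [-0.1952  0.2669 -0.0311]
```

View pics/e13s.png

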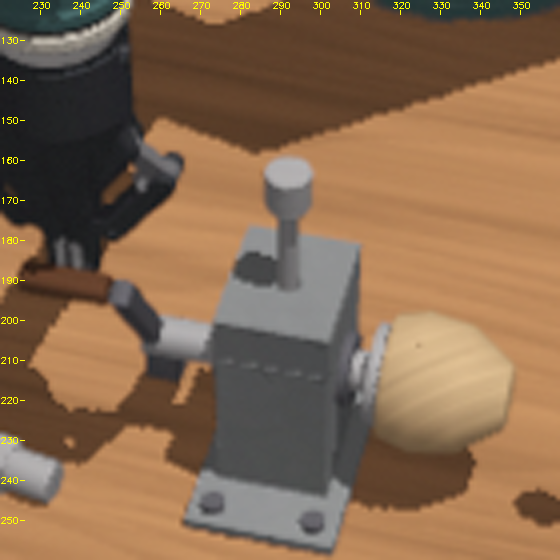

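The head has dropped (its top edge is 5 rows lower in the scene view) and the push force stayed at about 2.5 N, so the pin has caught. I'll back away from the crank without pushing further and look again.

Emit:
send_rows --pt "0 -0.6 0 0 0 0 0" --pt "0 -1 0 0.3 0 0 0" --pt "0 -1 0 2 0 0 0" --pt "0 0 0 3 0 0 0" --pt "0 0 0 3.5 0 0 0" --pt "0 0 0 3.5 0 0 0" --pt "0 0 0 2 0 0 0" --pt "0 0 0 0.5 0 0 0"

```text
clock: 27.55
position: [0.559, -0.0877, 0.278]
orientation: [[0.998, 0.008, -0.067], [0.067, -0.001, 0.998], [0.008, -1.0, -0.002]]
ft_force: [0.7, -0.4, -0.3]
gripper_width: 0.003
```

Run:
```python
from h import *
s=snap("scene","f1s",250,330,140,220,8); print(s['position'],s['orientation'],s['ft_force'],s['torque'])
```

```text
[ 0.559  -0.0877  0.278 ] [[ 0.9977  0.0082 -0.067 ]
 [ 0.067  -0.0011  0.9978]
 [ 0.0081 -1.     -0.0017]] [ 0.6748 -0.416  -0.3361] [-0.0004 -0.0691  0.0313]
```

View pics/f1s.png

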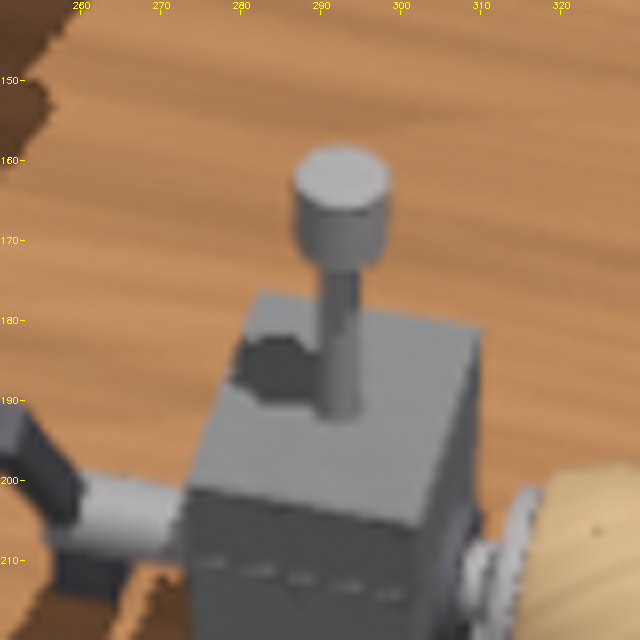

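Emit:
send_rows --pt "0 -0.1 2 0 0 0.2 0" --pt "0 -0.1 3 0 0 0.2 0" --pt "0 -0.1 3 0 0 0 0" --pt "0 -0.1 2 -0.5 0 0 0" --pt "0 0 1 -1 0 0 0" --pt "0 0 0 -1 0 0 0" --pt "0 0 0 0 0 0 0" --pt "0 0 0 0 0 0 0"

```text
clock: 28.4
position: [0.5485, 0.0244, 0.2425]
orientation: [[0.998, -0.01, -0.065], [0.065, -0.001, 0.998], [-0.01, -1.0, -0.0]]
ft_force: [-0.1, -0.4, 1.7]
gripper_width: 0.0
```

Run:
```python
from h import *
s=snap("wrist","f2",180,380,180,330,4); print(s['position'],s['orientation'],s['ft_force'],s['torque'])
print(wproj(s,[.555,.022,.226]))
snap("scene","f2s",220,360,100,240,4)
```

```text
[0.5485 0.0244 0.2425] [[ 0.9978 -0.01   -0.0648]
 [ 0.0648 -0.0007  0.9979]
 [-0.0101 -0.9999 -0.    ]] [-0.1463 -0.4479  1.7147] [-0.0181 -0.0421  0.03  ]
(np.float64(276.212427701687), np.float64(246.44622888447884))
```

View pics/f2.png

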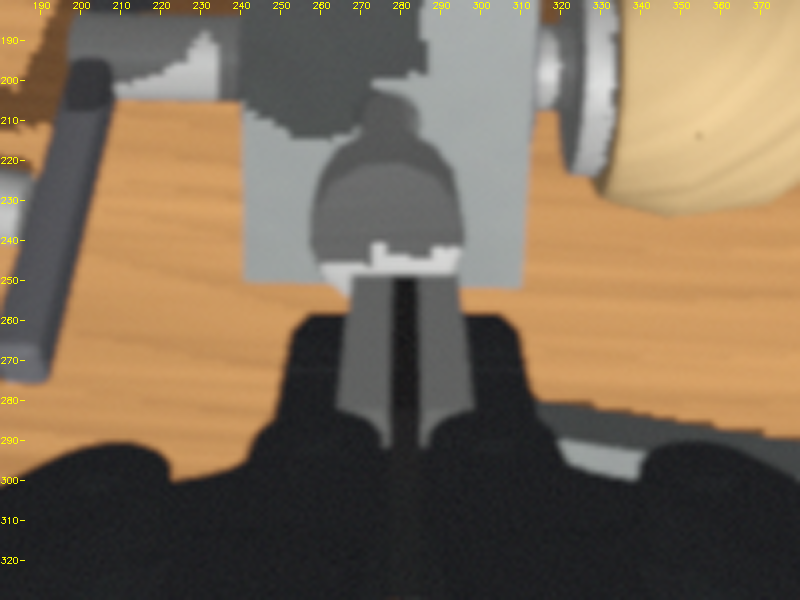

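View pics/f2s.png

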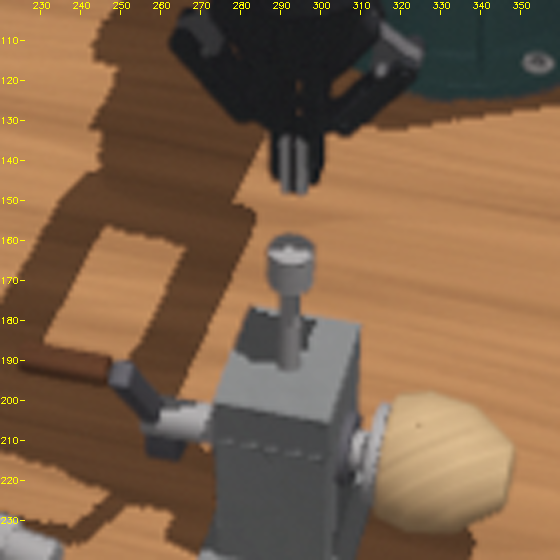

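Emit:
send_rows --pt "0 0.2 -0.1 -0.5 0 -0.2 0" --pt "0 0.2 -0.1 -0.6 0 -0.2 0" --pt "0 0 0 -0.6 0 0 0" --pt "0 0 0 -0.5 0 0 0" --pt "0 0 0 -0.2 0 0 0" --pt "0 0 0 0 0 0 0" --pt "0 0 0 0 0 0 0" --pt "0 0 0 0 0 0 0"

```text
clock: 29.3
position: [0.5542, 0.0201, 0.2176]
orientation: [[0.998, 0.0, -0.062], [0.062, -0.001, 0.998], [0.0, -1.0, -0.001]]
ft_force: [0.6, -0.4, -0.6]
gripper_width: 0.002
```

Run:
```python
from h import *
s=snap("wrist","f3",180,380,180,330,4); print(s['position'],s['orientation'],s['ft_force'],s['torque'])
print(wproj(s,[.555,.022,.226]))
snap("scene","f3s",250,330,120,200,8)
```

```text
[0.5542 0.0201 0.2176] [[ 0.9981  0.0001 -0.0618]
 [ 0.0618 -0.0012  0.9981]
 [ 0.0001 -1.     -0.0012]] [ 0.6145 -0.4012 -0.6313] [-0.0083 -0.0135 -0.0621]
(np.float64(283.73888510188914), np.float64(254.48210876156898))
```

View pics/f3.png

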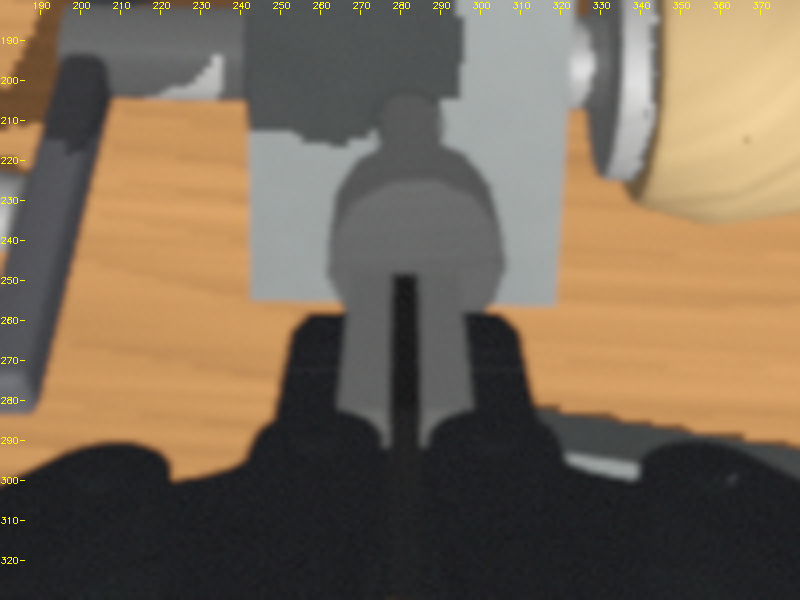

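View pics/f3s.png

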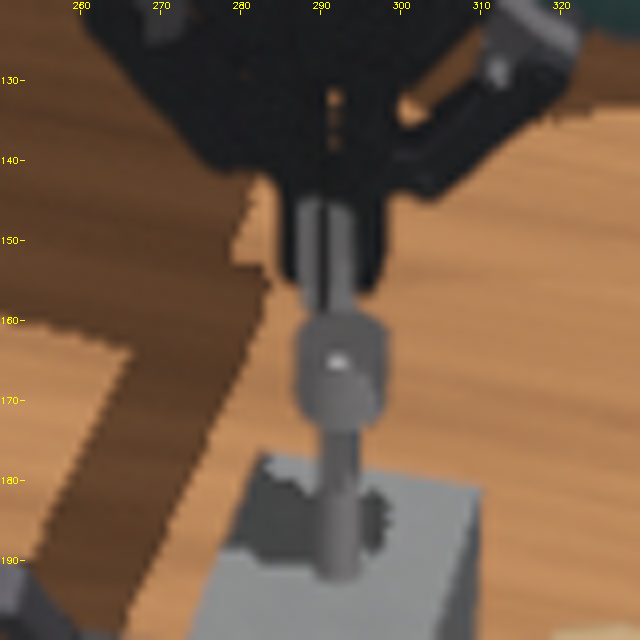

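Emit:
send_rows --pt "0 -0.1 0.15 -0.2 0 0 0" --pt "0 0 0 -0.2 0 0 0" --pt "0 0 0 -0.2 0 0 0" --pt "0 0 0 -0.2 0 0 0" --pt "0 0 0 -0.2 0 0 0" --pt "0 0 0 -0.2 0 0 0" --pt "0 0 0 -0.1 0 0 0" --pt "0 0 0 -0.1 0 0 0"

```text
clock: 30.2
position: [0.5533, 0.0219, 0.2028]
orientation: [[0.998, 0.001, -0.062], [0.062, -0.001, 0.998], [0.001, -1.0, -0.001]]
ft_force: [-0.5, 0.3, -0.3]
gripper_width: -0.002
```

Emit:
send_rows --pt "0 0 0 -0.1 0 0 0" --pt "0 0 0 -0.1 0 0 0" --pt "0 0 0 -0.1 0 0 0" --pt "0 0 0 -0.1 0 0 0" --pt "0 0 0 -0.1 0 0 0" --pt "0 0 0 -0.1 0 0 0" --pt "0 0 0 -0.1 0 0 0" --pt "0 0 0 -0.1 0 0 0"

```text
clock: 31.0
position: [0.5585, 0.0213, 0.2006]
orientation: [[0.998, 0.013, -0.062], [0.062, -0.003, 0.998], [0.013, -1.0, -0.003]]
ft_force: [-2.7, -0.2, 6.6]
gripper_width: 0.0
```

Run:
```python
from h import *
s=snap("scene","g1s",250,330,120,200,8); print(s['position'],s['ft_force'],s['torque'])
```

```text
[0.5585 0.0213 0.2006] [-2.6521 -0.2182  6.5898] [-0.0339  0.3662  0.0365]
```

View pics/g1s.png

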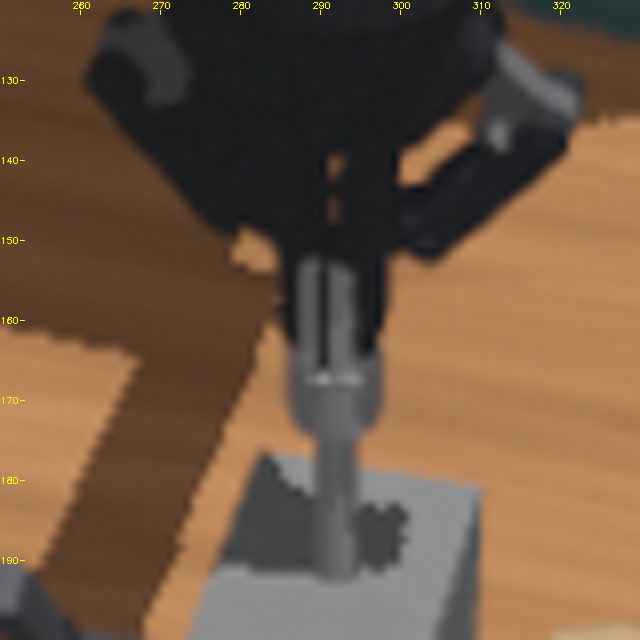

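Emit:
send_rows --pt "0 0 0 0.2 0 0.2 0" --pt "0 -0.2 0 0.1 0 0.2 0" --pt "0 -0.2 0 0 0 0.1 0" --pt "0 0 0 -0.2 0 0 0" --pt "0 -0.05 0 -0.2 0 0.1 0" --pt "0 -0.1 0 -0.2 0 0.2 0" --pt "0 -0.1 0 -0.25 0 0.2 0" --pt "0 -0.1 0 -0.25 0 0.2 0"

```text
clock: 31.85
position: [0.554, 0.021, 0.1947]
orientation: [[0.998, -0.001, -0.062], [0.062, -0.003, 0.998], [-0.001, -1.0, -0.003]]
ft_force: [0.5, 0.1, 4.0]
gripper_width: 0.001
```

Run:
```python
from h import *
s=snap("scene","g2s",250,330,120,200,8); print(s['position'],s['orientation'][:,1],s['ft_force'],s['torque'])
```

```text
[0.554  0.021  0.1947] [-0.0008 -0.0033 -1.    ] [0.4593 0.106  3.9977] [ 0.0201 -0.1533 -0.008 ]
```

View pics/g2s.png

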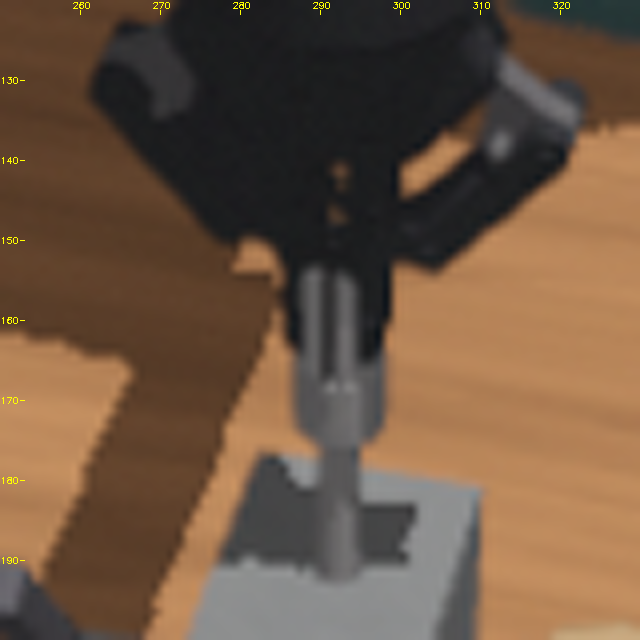

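Emit:
send_rows --pt "0 -0.03 0 -0.25 0 0.05 0" --pt "0 -0.03 0 -0.25 0 0.05 0" --pt "0 -0.03 0 -0.25 0 0.05 0" --pt "0 -0.03 0 -0.25 0 0.05 0" --pt "0 -0.03 0 -0.25 0 0.05 0" --pt "0 -0.03 0 -0.25 0 0.05 0" --pt "0 -0.03 0 -0.25 0 0.05 0" --pt "0 -0.03 0 -0.25 0 0.05 0"

```text
clock: 32.7
position: [0.5536, 0.0207, 0.1737]
orientation: [[0.998, -0.004, -0.062], [0.062, -0.004, 0.998], [-0.004, -1.0, -0.003]]
ft_force: [1.8, 0.1, 4.1]
gripper_width: -0.002
```

Run:
```python
from h import *
s=snap("scene","g3s",250,330,120,200,8); print(s['position'],s['orientation'][:,1],s['ft_force'],s['torque'])
```

```text
[0.5536 0.0207 0.1737] [-0.0042 -0.0037 -1.    ] [1.7938 0.0914 4.1259] [-0.032  -0.3767 -0.0577]
```

View pics/g3s.png

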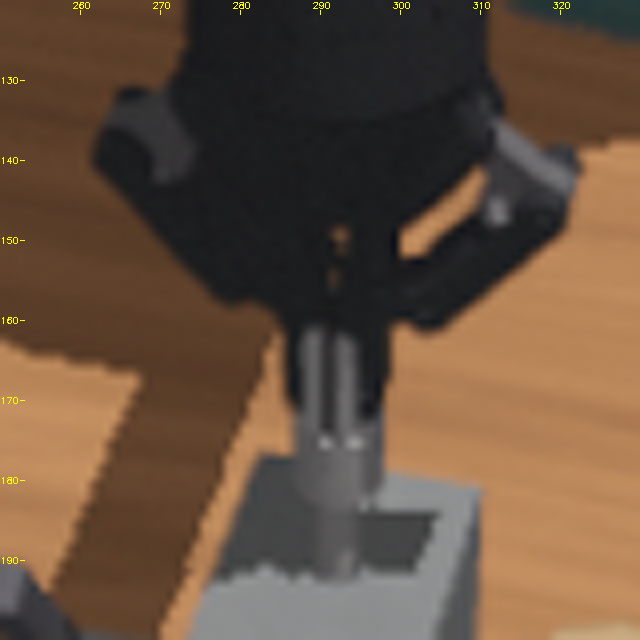

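Emit:
send_rows --pt "0 0 0 -0.25 0 0 0" --pt "0 0 0 -0.25 0 0 0" --pt "0 0 0 -0.25 0 0 0" --pt "0 0 0 -0.25 0 0 0" --pt "0 0 0 -0.25 0 0 0" --pt "0 0 0 -0.25 0 0 0" --pt "0 0 0 -0.25 0 0 0" --pt "0 0 0 -0.25 0 0 0"

```text
clock: 33.55
position: [0.5533, 0.0208, 0.1517]
orientation: [[0.998, -0.005, -0.062], [0.062, -0.004, 0.998], [-0.005, -1.0, -0.003]]
ft_force: [1.2, -0.3, 3.6]
gripper_width: -0.005
```

Emit:
send_rows --pt "0 0 0 -0.2 0 0 0" --pt "0 0 0 -0.2 0 0 0" --pt "0 0 0 -0.2 0 0 0" --pt "0 0 0 -0.2 0 0 0" --pt "0 0 0 -0.2 0 0 0" --pt "0 0 0 -0.15 0 0 0" --pt "0 0 0 -0.15 0 0 0" --pt "0 0 0 -0.15 0 0 0"

```text
clock: 34.35
position: [0.5535, 0.0206, 0.1427]
orientation: [[0.998, -0.003, -0.062], [0.062, -0.004, 0.998], [-0.003, -1.0, -0.004]]
ft_force: [-3.2, 0.9, 17.7]
gripper_width: -0.003
```

Run:
```python
from h import *
s=snap("scene","g4s",250,330,140,220,8); print(s['position'],s['orientation'][:,1],s['ft_force'],s['torque'])
```

```text
[0.5535 0.0206 0.1427] [-0.0026 -0.0044 -1.    ] [-3.1502  0.8749 17.7205] [0.0492 0.4957 0.0111]
```

View pics/g4s.png

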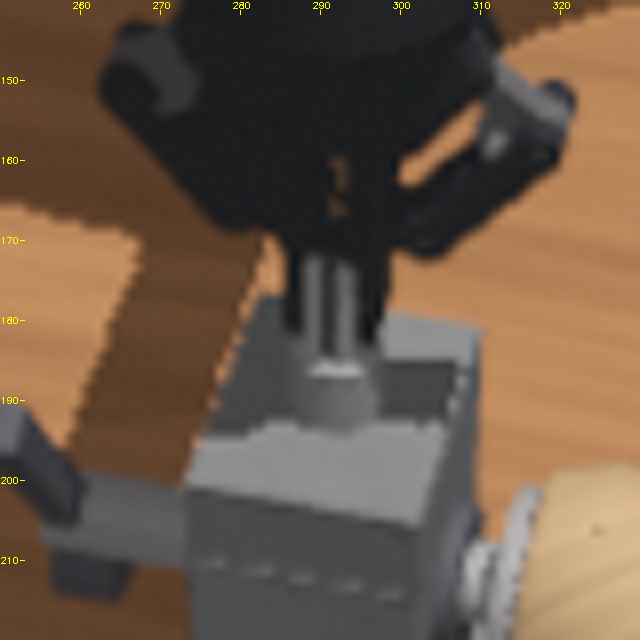

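Emit:
send_rows --pt "0 -0.05 0 -0.2 0 0 0" --pt "0 -0.05 0 -0.2 0 0.1 0" --pt "0 -0.05 0 -0.2 0 0.1 0" --pt "0 0 0 0.3 0 0 0" --pt "0 0 0 1 0 0 0" --pt "0 0 0 3 0 0 0" --pt "0 -2 0 3 0 0 0" --pt "0 -3 0 2 0 0 0"

```text
clock: 35.2
position: [0.498, 0.021, 0.2334]
orientation: [[0.998, -0.016, -0.063], [0.063, -0.004, 0.998], [-0.016, -1.0, -0.003]]
ft_force: [-0.3, 0.5, -0.5]
gripper_width: -0.0
```

Emit:
send_rows --pt "0 -2 3 2 0 0 0" --pt "0 -2 4 1 0 0 0" --pt "0 -2 4 0 0 0 0" --pt "0 -1 4 0 0 0 0" --pt "0 0 3 0 0 0 0" --pt "0 0 1 0 0 0 0" --pt "0 0 0 0 0 0 0" --pt "0 0 0 0 0 0 0"

```text
clock: 36.0
position: [0.4165, 0.2139, 0.2662]
orientation: [[0.998, -0.024, -0.06], [0.06, -0.007, 0.998], [-0.024, -1.0, -0.005]]
ft_force: [0.6, 0.4, 0.3]
gripper_width: -0.0
```

Run:
```python
from h import *
s=snap("scene","h1s",250,330,150,220,8); print(s['clock'],s['position'],s['ft_force'],s['dq'])
snap("scene","h1")
snap("top","h1t",220,350,180,270,6)
```

```text
36.0 [0.4165 0.2139 0.2662] [0.5548 0.4089 0.3402] [ 0.0002  0.0045  0.0033 -0.0023  0.0045 -0.001 ]
```

View pics/h1s.png

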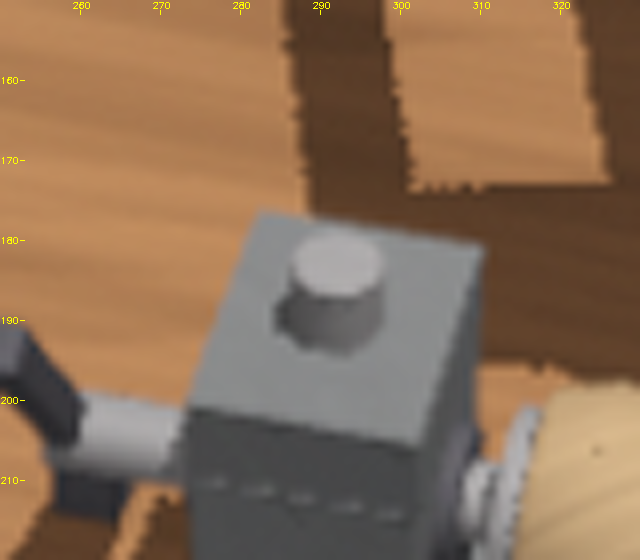

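View pics/h1.png

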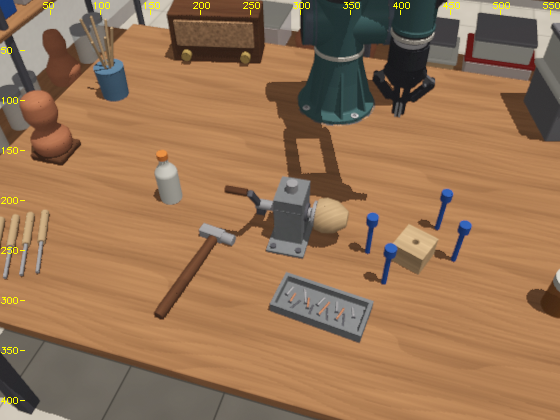

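View pics/h1t.png

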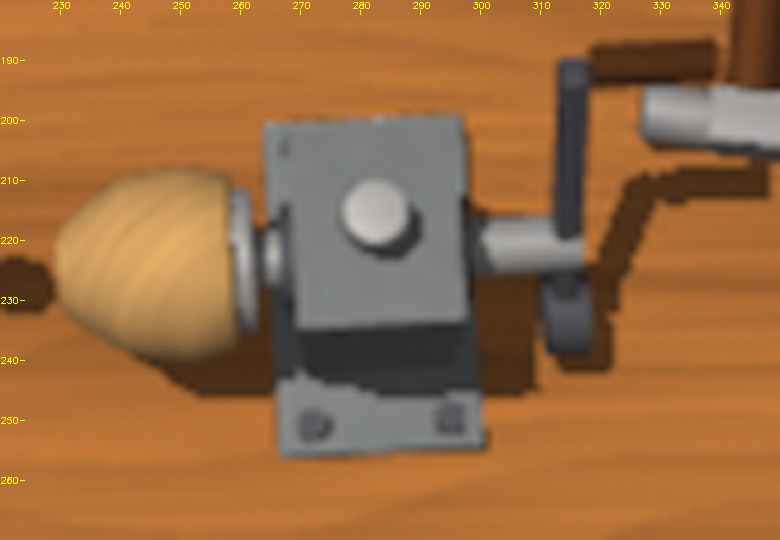

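Run:
```python
from h import *
print(tri((220+375/6-.4,180+213/6-.4),(250+338/8-.4,150+266/8-.4)))
r.sign_off()
```

```text
(array([0.5554, 0.0209, 0.1622]), np.float64(0.00011343452215022086))
the job is handed in; nothing more can be done
```

The holder is locked: the steel pin is pressed home with its head flat on the block, and the job is handed in at 36 s of the 72 s allowed.

- **Pin placed:** I took the steel pin from the rest by its head, lowered it into the guide hole and let go so it stood on the shaft.
- **Crank swung:** I pushed the grip from behind with shut fingers. The pin's drop showed in the scene picture at about 0.5 rad. I took that drop as the catch and did not push on to feel the stop. Readings between moves stayed below 4 N, and I backed off at once.
- **Pressed home:** The pin went in at about 4 N. It then stopped firmly at 18 N with the tool 59 mm below first contact, where about 60 mm was expected. I pressed briefly again before lifting away.

**Last checks:**
- **Head height:** The pictures show the head upright on the block with no gap under it. Its top measures 162 mm up against 166 mm nominal. The cameras read the block top 4 mm low earlier, so the two agree.
- **Surroundings:** The robot is clear of everything. The bottle, mallet, tray and blue posts look undisturbed.

**What went wrong:** The first pass at the grip went just over its top and did not move the crank. The shut fingertips sit about 2 cm higher than the stated tool point, so I came in lower. The first press on the head drifted about 5 mm sideways, and I re-centred before pressing on.

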